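Upend the washed beakers and bar them in

ROBOT

A 6-joint arm with a two-finger parallel gripper is mounted at the origin on the work surface. World frame = base frame: x ahead of the robot, y to its left, z up, the work surface at z = 0. Lengths are in mm, angles in rad, forces in N, time in s.
With the tool pointing down it reaches from about 300 to 950 mm from the base axis. Payload 3.1 kg.
Tool frame: the origin (TCP) lies on the centre line of the jaws, within the pads' length; the fingertips stand env.nose_length ahead of it and the grasp point (between the pads) lies 6 mm ahead of it (env.nose_length is the distance from the TCP to the fingertips, in mm); z points along the fingers, y is the direction in which the jaws open and shut (so a half turn about z gives the same grasp; the last joint's range is limited). The gripper opens to 85 mm and grips with 20 to 120 N. Pads are 22 mm wide; open, the fingers measure 114 mm over their backs; the gripper's body (76 mm by 85 mm) begins 54 mm behind the grasp point. The pads swing forward as they close: fully open they stand 13 mm farther back than shut.
Start: joints at [1.056, 0.308, 1.634, -0, 1.2, -0.07], TCP at [268.949, 564.18, 256.272] pointing down, gripper open.
Joint ranges: [-3.06, 3.06], [-0.79, 1.96], [0.05, 2.63], [-1.19, 4.34], [0.05, 2.64], [-2.94, 2.94]. Speed limits (rad/s): [2.79, 2.79, 3.14, 3.14, 3.14, 3.14].

INTERFACE

Orientations are given as [roll, pitch, yaw] about the fixed x, y, z axes, in that order (R = Rz(yaw) Ry(pitch) Rx(roll)).
In Python, from cell import env gives the robot as it stands. The module is installed in compiled form; this text tells all that it offers. Calls block until the motion is done:
- env.move_to(position, orientation): joint-space move of the TCP to a pose.
- env.movel(position, rotation=None, v=150, contact_N=None): straight line of the TCP; rotation=None keeps the orientation; v is the mean speed in mm/s. With contact_N (N) it stops when the force on the tool has changed by that much, and returns True; else False.
- env.movej(angles): joint-space move.
- env.grip(opening, grasp_force=None): opening from 0.0 (shut) to 1.0 (fully open); grasp_force is the grip in N (None keeps the last); returns when the fingers have stopped.
- env.hold(seconds).
- env.solve_ik(position, orientation): joint angles nearest the present ones, or None.
- env.get_obs(): the state.
- env.grab_frame(name): name is "side" or "top" or "wrist"; returns a dict with "color" (480x640x3 uint8, red, green, blue), "camera_matrix" (3x3 intrinsics, pixels), "dist" ([k1, k2, p1, p2, k3] as OpenCV has them; the pictures are not rectified), "view" (4x4, takes a point from world to camera coordinates); the wrist camera has in their place "mount" (4x4, takes a point from camera to tool coordinates, whose origin is the TCP and whose axes are the flange's). Camera axes: x right, y down, z forward; pixel columns grow to the right and rows downward; lengths in mm; the calibration is good to about 2 mm. A picture is of the moment at which its call begins: read the wrist's pose just before it. There is no depth.
A pose or a line that the arm cannot do raises env.IKError and nothing moves.
- env.close_job(): hands the job in, once; it reports no verdict.
Trained networks look in a picture, given as the dict that the camera call returned (one of the last four; its "shot" number tells which), for a name from the list of things; names that differ only in an ending like _2 or _b are one class to them, and where a whole thing is asked for, a point or a joint stands for the part that bears it (a point fixed in the world has none). Each returns a list of dicts, best first, with "confidence" (0 to 1); they miss things now and then, are a little off and sometimes report something else, mostly with a low value. They report only what shows in the picture. A call takes as long as a camera call. They do not tell look-alikes from the thing itself.
- env.trace(picture, query): "pixels" (480x640 bool, what is visible of it) and "location" ([column, row] in pixels, amid what is visible of it).
- env.spot_point(picture, query): "location" ([column, row] in pixels: a listed point, or the origin of a listed thing).
The state is a dict: "clock": time; "joints": joint angles; "qvel": joint speeds; "joint_efforts": joint torques, N m; "position": TCP position; "ee_rot": TCP orientation; "wrist_force": force on the tool from outside, world axes, zero at the start; "wrist_torque": the same for the moment, N m; "gripper_width": opening from 0.0 (shut) to 1.0 (fully open).
Only numpy, scipy, OpenCV 4.12 (cv2) and the standard library are available. Lean on these libraries where they do the work, as an engineer would, in place of code of your own. Each camera call takes 0.05 s, during which the arm holds its last target.

TASK

The washed beakers have been left mouth up, some stacked in a pile: unstack them and stand every one mouth down to drip on the steel plate of the drying stand, in a row along the middle between the two posts. Then lay the bamboo bar across the two posts, flat in both notches and about evenly over both ends, so that it bridges the beakers and nothing can tip them. Leave the cobek, the strainer and the glass tumbler where they are.

Things in the scene. Friction and masses are not known exactly. Their poses are not given: they have to be found in the camera images.
- cup_a: Loose blue stacking beaker, always there, bottom of the pile. 8-sided, 58 mm across flats (faces at 0, 45, 90.. deg from own x), 74 tall, 70 g. Origin: underside of foot; z to the mouth. z 22 to 74: straight body, wall 3; below: round foot, 46 dia. Stacked, it stands 52 higher, its foot loose in the lower mouth, body on the lower rim. Lies steadily on its side. Starts mouth up.
- cup_b: Loose yellow stacking beaker, always there, on the blue one. 8-sided, 58 mm across flats (faces at 0, 45, 90.. deg from own x), 74 tall, 70 g. Origin: underside of foot; z to the mouth. z 22 to 74: straight body, wall 3; below: round foot, 46 dia. Stacked, it stands 52 higher, its foot loose in the lower mouth, body on the lower rim. Lies steadily on its side. Starts mouth up.
- cup_t: Loose green stacking beaker, maybe absent, on the yellow one. 8-sided, 58 mm across flats (faces at 0, 45, 90.. deg from own x), 74 tall, 70 g. Origin: underside of foot; z to the mouth. z 22 to 74: straight body, wall 3; below: round foot, 46 dia. Stacked, it stands 52 higher, its foot loose in the lower mouth, body on the lower rim. Lies steadily on its side. Starts mouth up.
- cup_c: Loose orange stacking beaker, maybe absent, alone on the bench. 8-sided, 58 mm across flats (faces at 0, 45, 90.. deg from own x), 74 tall, 70 g. Origin: underside of foot; z to the mouth. z 22 to 74: straight body, wall 3; below: round foot, 46 dia. Stacked, it stands 52 higher, its foot loose in the lower mouth, body on the lower rim. Lies steadily on its side. Starts mouth up.
- rack: Fixed drying stand: steel plate 130 (own x) by 480 mm (own y), 4 thick, with a dark wooden post at each end, centred at own y = +225 and -225, 70 (x) by 30 (y). On each post's top an open notch along own y, 40 wide, floor 92 and cheek tops 112 above the bench. 420 mm of plate free between the posts. Origin: centre of underside, z up.
- bar: Loose bamboo bar 490 (own x) by 24 (own y) by 16 mm (own z), 140 g. Origin: its very centre. Starts flat on the bench, in front of the stand.
- cobek: Bystander: black basalt cobek (mortar) 145 mm wide, 55 mm high with its pestle leaning in it (top at 95 mm), 1.8 kg. Origin: centre of the underside.
- strainer: Bystander: red plastic strainer, bowl 125 mm wide, 45 mm high, handle along own +x to 150 mm from the centre. Origin: centre of the underside.
- tumbler: Bystander: glass tumbler 68 mm wide, 110 mm tall. Origin: centre of the underside.
Not all that is in view belongs to the job. There is more than one size of the cup_a; the one meant has the size given above.

How it is judged:
By the outcome, as a careful person would: the job done as asked, in the order asked, and still so for the second after the job is handed in, with the robot touching nothing.
Of cup_t, cup_c only 1 to 2 are there at a start; the rules pass over those that are not, and their reading is None.
At some moment in a run one of bar, cup_c may be knocked a few centimetres aside while the robot is not near it.
Once in a run the grip may slacken for a moment while it holds something.
It also fails if it takes over 210 s, if anything falls off the work surface, if the arm or the gripper's body presses on something with over 40 N, if the wrist force passes 120 N, or if a joint passes its speed limit or range.

## Working session

There is one attempt and no reset: what is moved stays moved. The work goes in short steps, each a Python script; the robot and the scene stay as the last script left them, time stands still between calls to the robot, and variables do not carry over. Pictures are saved under pics/ and viewed, and the job is handed in when it is done.

```bash
mkdir -p pics; ls
python3 - <<'E'
from cell import env
import cv2,numpy as np
print(env.get_obs()); print(env.nose_length)
for n in ["side","top","wrist"]:
    f=env.grab_frame(n); cv2.imwrite(f"pics/a_{n}.png",f["color"][:,:,::-1])
    print(n,f["camera_matrix"],f["dist"],f.get("view"),f.get("mount"))
E
```

```text
pics
{'clock': 0.0, 'joints': array([ 1.05626225e+00,  3.09010134e-01,  1.63523443e+00,  1.54374522e-05,
        1.19968351e+00, -6.96928122e-02]), 'qvel': array([-0.00014416, -0.00109537, -0.00092758, -0.00030667,  0.00159701,
        0.00034111]), 'joint_efforts': array([ 1.71469204e-03, -4.15228558e+01, -2.76669019e+01, -6.70861596e-05,
        1.00268744e-02,  6.58862490e-06]), 'position': array([268.57683827, 563.48255945, 255.02100831]), 'ee_rot': array([-3.13926390e+00, -1.76968699e-04,  2.69674557e+00]), 'wrist_force': array([ 0.17533989, -0.71220501,  1.34143038]), 'wrist_torque': array([ 0.00117268, -0.04061835, -0.03016262]), 'gripper_width': 0.9992677360662957}
25.0
side [[525.70956615   0.         323.01105355]
 [  0.         525.70956615 241.42766672]
 [  0.           0.           1.        ]] [-0.14894438  0.          0.          0.          0.        ] [[ 7.97268794e-01 -6.03451254e-01  1.44586742e-02 -5.19083150e+02]
 [-4.13880993e-01 -5.63934277e-01 -7.14619238e-01  2.63457845e+02]
 [ 4.39391617e-01  5.63759448e-01 -6.99364205e-01  9.71530403e+02]
 [ 0.00000000e+00 
[... 280 characters left out ...]
1 -3.21881497e-03 -9.08406192e+01]
 [-9.93005384e-01 -1.14634826e-02 -1.17511258e-01  6.14807447e+02]
 [ 1.17465396e-01  4.59753549e-03 -9.93066334e-01  1.11831600e+03]
 [ 0.00000000e+00  0.00000000e+00  0.00000000e+00  1.00000000e+00]] None
wrist [[416.83122278   0.         319.36254898]
 [  0.         416.83122278 245.99396792]
 [  0.           0.           1.        ]] [0.0287147 0.        0.        0.        0.       ] None [[-2.76332877e-04 -9.55179834e-01 -2.96026028e-01  7.57038390e+01]
 [ 9.99998108e-01 -8.33899464e-04  1.75724953e-03  2.46634606e-01]
 [-1.92534526e-03 -2.96024982e-01  9.55178257e-01 -1.17058014e+02]
 [ 0.00000000e+00  0.00000000e+00  0.00000000e+00  1.00000000e+00]]
```

View pics/a_side.png

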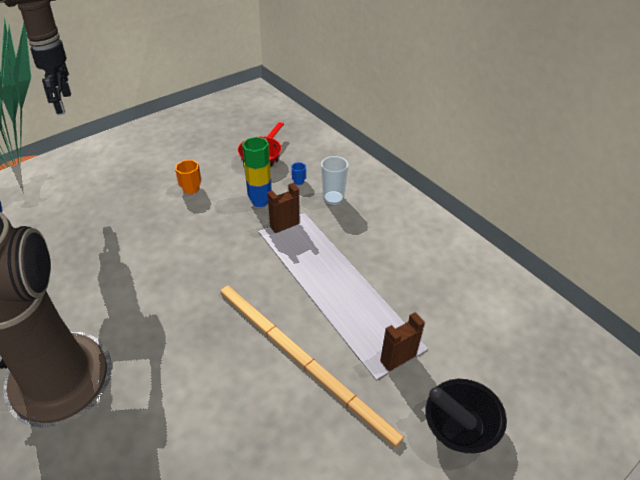

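View pics/a_top.png

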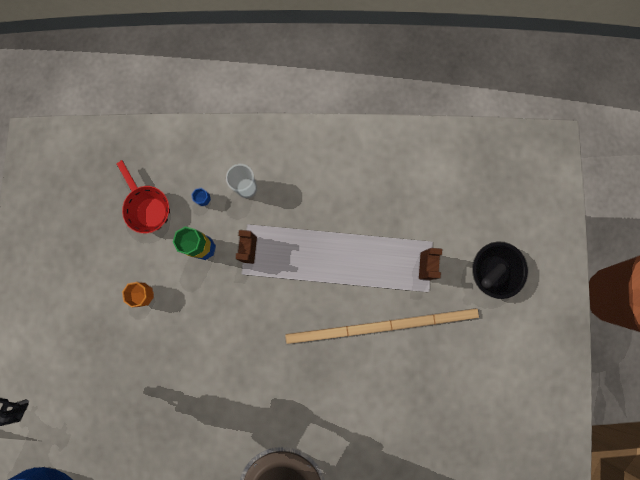

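View pics/a_wrist.png

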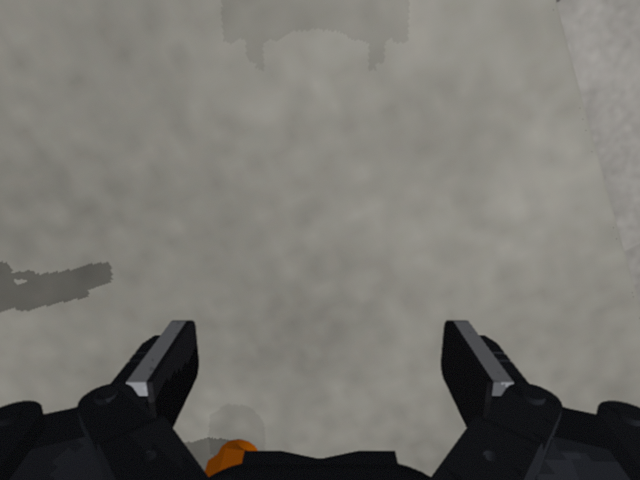

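```bash
cat > h.py <<'E'
from cell import env
import cv2,numpy as np
from scipy.spatial.transform import Rotation as Rn
from scipy.optimize import least_squares
def save(f,name,crop=None,scale=1):
    im=f["color"][:,:,::-1]
    if crop: c0,c1,r0,r1=crop; im=im[r0:r1,c0:c1]
    im=cv2.resize(im,None,fx=scale,fy=scale,interpolation=cv2.INTER_CUBIC) if scale!=1 else im
    cv2.imwrite("pics/"+name+".png",im)
def camview(f,pose=None):
    if "view" in f and f["view"] is not None: return f["view"]
    p,r=pose; T=np.eye(4); T[:3,:3]=Rn.from_euler('xyz',r).as_matrix(); T[:3,3]=p
    return np.linalg.inv(T@f["mount"])
def proj(f,P,V=None):
    V=f["view"] if V is None else V
    r,_=cv2.Rodrigues(V[:3,:3]); return cv2.projectPoints(np.array(P,float).reshape(-1,1,3),r,V[:3,3],f["camera_matrix"],np.array(f["dist"]))[0].reshape(-1,2)
def ray(f,px,V=None):
    V=f["view"] if V is None else V
    u=cv2.undistortPoints(np.array(px,float).reshape(-1,1,2),f["camera_matrix"],np.array(f["dist"])).reshape(-1,2)
    R=V[:3,:3]; c=-R.T@V[:3,3]; d=np.c_[u,np.ones(len(u))]@R
    return c,d
def atz(f,px,z,V=None):
    c,d=ray(f,px,V); return c+d*((z-c[2])/d[:,2])[:,None]
E
python3 - <<'E'
from h import *
for n in ["top","side"]:
    f=env.grab_frame(n)
    for q in ["cup_a","cup_b","cup_t","cup_c","rack","bar","cobek","strainer","tumbler"]:
        t=env.trace(f,q); s=env.spot_point(f,q)
        for d in s[:3]: print(n,q,"spot",np.round(d["location"],1),round(d["confidence"],2), np.round(atz(f,d["location"],8 if q=="bar" else 0)[0]))
        for d in t[:2]: print(n,q,"trace",np.round(d["location"],1),round(d["confidence"],2),d["pixels"].sum())
# kinematics
p0=np.array([500,0,300.])
for pitch in [0,30,60,80,90,100]:
    R=np.pi; 
    # tool z: down rotated toward +x by pitch ; tool y horizontal
    a=np.radians(pitch); z=np.array([np.sin(a),0,-np.cos(a)])
    for sgn in [1,-1]:
        y=np.array([0,sgn,0.]); x=np.cross(y,z); r=Rn.from_matrix(np.c_[x,y,z]).as_euler('xyz')
        q=env.solve_ik(p0,r); print(pitch,sgn,None if q is None else np.round(q,3))
E
```

```text
top cup_a spot [145.4 294.2] 0.95 [484. 360.   0.]
top cup_a spot [192.8 244.4] 0.84 [614. 240.   0.]
top cup_a spot [203.4 200.9] 0.67 [729. 217.   0.]
top cup_a trace [137.2 293.7] 0.9 633
top cup_a trace [188.8 241.6] 0.68 702
top cup_b spot [145.4 294.2] 0.95 [484. 360.   0.]
top cup_b spot [192.8 244.4] 0.84 [614. 240.   0.]
top cup_b spot [203.4 200.9] 0.67 [729. 217.   0.]
top cup_b trace [137.2 293.7] 0.9 633
top cup_b trace [188.8 241.6] 0.68 702
top cup_t spot [145.4 294.2] 0.95 [484. 360.   0.]
top cup_t spot [192.8 244.4] 0.84 [614. 240.   0.]
top cup_t spot [203.4 200.9] 0.67 [729. 217.   0.]
top cup_t trace [137.2 293.7] 0.9 633
top cup_t trace [188.8 241.6] 0.68 702
top cup_c spot [145.4 294.2] 0.95 [484. 360.   0.]
top cup_c spot [192.8 244.4] 0.84 [614. 240.   0.]
top cup_c spot [203.4 200.9] 0.67 [729. 217.   0.]
top cup_c trace [137.2 293.7] 0.9 633
top cup_c trace [188.8 241.6] 0.68 702
top rack spot [335.7 259. ] 0.87 [ 581. -130.    0.]
top rack trace [336.  258.3] 0.97 9993
top bar spot [382.5 325.4] 0.87 [ 414. -248.    8.]
top bar trace [380.6 326.9] 0.87 202
[... 1644 characters left out ...]
8.6] 0.63 [612. 215.  -0.]
side strainer trace [269.7 147. ] 0.76 467
side strainer trace [340.7 291.6] 0.47 11398
side tumbler spot [334.1 196.2] 0.9 [771. 111.   0.]
side tumbler trace [333.  176.7] 0.88 1043
0 1 [-0.087  0.023  1.875  0.     1.244 -1.658]
0 -1 [-0.087  0.023  1.875 -0.     1.244  1.484]
30 1 [-0.123 -0.264  2.209  0.098  0.679 -1.754]
30 -1 [-0.123 -0.264  2.209  0.098  0.679  1.387]
60 1 [-0.177 -0.384  2.525  1.824  0.158  2.796]
60 -1 [-0.177 -0.384  2.525  1.824  0.158 -0.346]
80 1 None
80 -1 None
90 1 None
90 -1 None
100 1 None
100 -1 None<sys>:0: UserWarning: Gimbal lock detected. Setting third angle to zero since it is not possible to uniquely determine all angles.
```

```bash
cat > fit.py <<'E'
from h import *
import json
rng=np.random.default_rng(0)
D=[]
while len(D)<60:
    p=rng.uniform([300,-500,50],[800,500,500]); r=[np.pi+rng.uniform(-1,1),rng.uniform(-1,1),rng.uniform(-3,3)]
    try: q=env.solve_ik(p,r)
    except Exception as e: q=None
    if q is not None: D.append((p,r,q))
P=np.array([d[0] for d in D]);R=Rn.from_euler('xyz',np.array([d[1] for d in D]));Q=np.array([d[2] for d in D])
ax=np.array([[0,0,1],[0,1,0],[0,1,0],[0,0,1],[0,1,0],[0,0,1.]])
def fk(v,Q):
    v=np.asarray(v); off=v[:21].reshape(7,3); Rc=Rn.identity(len(Q)); p=np.zeros((len(Q),3)); pts=[]
    for i in range(6):
        p=p+Rc.apply(off[i]); pts.append(p)
        Rc=Rc*Rn.from_rotvec(ax[i]*(Q[:,[i]]))
    p=p+Rc.apply(off[6]); Rc=Rc*Rn.from_rotvec(v[21:24]); return p,Rc,pts
def res(v):
    p,Rc,_=fk(v,Q); return np.r_[(p-P).ravel()/100,(Rc.inv()*R).as_rotvec().ravel(),1e-6*v]
best=None
for s in range(6):
    v0=np.zeros(24); v0[2]=100;v0[5]=100;v0[8]=400;v0[11]=200;v0[14]=200;v0[20]=200;v0[21:24]=rng.uniform(-3,3,3)*(s>0)
    o=least_squares(res,v0)
    if best is None or o.cost<best.cost: best=o
    print(o.cost)
print(np.round(best.x[:21].reshape(7,3),2),np.round(best.x[21:],4))
json.dump(list(best.x),open("kin.json","w"))
E
python3 fit.py
```

```text
2.3243996692310306e-07
2.3244982533934395e-07
2.3243995573493542e-07
2.3244982534794234e-07
2.32449825338302e-07
2.324498253384398e-07
[[  0.     0.   157.25]
 [  0.    14.5  157.25]
 [ -0.    14.5  481.8 ]
 [ 36.6   14.5  263.25]
 [  0.    -0.   263.25]
 [ -0.     0.   146.15]
 [ -0.     0.   146.15]] [-0.      0.      1.5708]
```

```bash
cat > loc.py <<'E'
from h import *
from scipy.optimize import minimize
def box(x0,x1,y0,y1,z0,z1): return np.array([[x,y,z] for x in(x0,x1) for y in(y0,y1) for z in(z0,z1)],float)
def octa(z0,z1,f=58):
    a=np.radians(22.5+45*np.arange(8)); r=f/2/np.cos(np.pi/8)
    return np.array([[r*np.cos(t),r*np.sin(t),z] for t in a for z in(z0,z1)])
def disc(z0,z1,d):
    a=np.radians(15*np.arange(24)); return np.array([[d/2*np.cos(t),d/2*np.sin(t),z] for t in a for z in(z0,z1)])
RACK=[box(-65,65,-240,240,0,4)]
for s in(1,-1):
    y0,y1=sorted((s*210,s*240)); RACK+= [box(-35,35,y0,y1,0,92),box(-35,-20,y0,y1,92,112),box(20,35,y0,y1,92,112)]
BAR=[box(-245,245,-12,12,-8,8)]
CUPM=[octa(22,74),disc(0,22,46)]
def xf(p,x,y,yaw,z=0):
    c,s=np.cos(yaw),np.sin(yaw); return np.c_[x+c*p[:,0]-s*p[:,1],y+s*p[:,0]+c*p[:,1],p[:,2]+z]
def render(f,pieces,x,y,yaw,z=0,V=None,S=4):
    m=np.zeros((480*S,640*S),np.uint8)
    for p in pieces:
        u=proj(f,xf(p,x,y,yaw,z),V); h=cv2.convexHull((u*S+S/2-.5).astype(np.float32)); cv2.fillConvexPoly(m,np.round(h).astype(np.int32),255)
    return cv2.resize(m,(640,480),interpolation=cv2.INTER_AREA)/255.
def fitpose(views,pieces,x0,z=0,fixyaw=None):
    # views: list of (frame,mask,V)
    def c(v):
        yaw=v[2]/100 if fixyaw is None else fixyaw; s=0
        for f,m,V in views:
            r=render(f,pieces,v[0],v[1],yaw,z,V); s+=1-np.minimum(r,m).sum()/np.maximum(r,m).sum()
        return s
    o=minimize(c,[x0[0],x0[1],x0[2]*100],method="Nelder-Mead",options=dict(initial_simplex=[[x0[0],x0[1],x0[2]*100],[x0[0]+8,x0[1],x0[2]*100],[x0[0],x0[1]+8,x0[2]*100],[x0[0],x0[1],x0[2]*100+8]],xatol=.1,fatol=1e-4))
    return o.x/[1,1,100],o.fun
def hsv(f): return cv2.cvtColor(f["color"],cv2.COLOR_RGB2HSV)
def cm(f,lo,hi,s=120,v=40,near=None,rad=60):
    h=hsv(f); m=((h[...,0]>=lo)&(h[...,0]<=hi)&(h[...,1]>s)&(h[...,2]>v)).astype(np.uint8)
    if near is not None:
        k=np.zeros_like(m); cv2.circle(k,tuple(int(a) for a in near),rad,1,-1); m=m*k
    return m.astype(float)
E
python3 - <<'E'
from loc import *
ft=env.grab_frame("top"); fs=env.grab_frame("side")
mt=[env.trace(f,"rack")[0]["pixels"].astype(float) for f in(ft,fs)]
print("rack",fitpose([(ft,mt[0],None),(fs,mt[1],None)],RACK,(583,-131,0.0)))
for k in (0,1): print(" single",fitpose([((ft,fs)[k],mt[k],None)],RACK,(583,-131,0.0)))
mt=[env.trace(f,"bar")[0]["pixels"].astype(float) for f in(ft,fs)]
print("bar",fitpose([(ft,mt[0],None),(fs,mt[1],None)],BAR,(415,-248,1.5+.15),z=8))
for lab,p in (("green",(190,240)),("orange",(138,294)),("yel",(208,246)),("blue",(212,250)),("smallblue",(201,197))):
    print(lab,hsv(ft)[p[1],p[0]])
for lab,p in (("green",(257,155)),("orange",(188,180)),("yel",(258,175)),("blue",(259,195))): print(lab,hsv(fs)[p[1],p[0]])
# orange cup
mo=[cm(ft,5,20,150,80,(138,294),25),cm(fs,5,20,150,80,(188,177),30)]
print("orange",mo[0].sum(),mo[1].sum(),fitpose([(ft,mo[0],None),(fs,mo[1],None)],CUPM,(484,365,0.1)))
ms=[np.maximum.reduce([cm(f,a,b,120,40,c,r) for a,b in((50,80),(22,32),(100,125))]) for f,c,r in((ft,(196,246),26),(fs,(257,172),38))]
PILE=[octa(22,74),disc(0,22,46),octa(74,126),octa(126,178)]
print("pile",ms[0].sum(),ms[1].sum(),fitpose([(ft,ms[0],None),(fs,ms[1],None)],PILE,(613,225,0.1)))
cv2.imwrite("pics/mask.png",np.hstack([ms[0],ms[1]])[::2,::2]*255)
for v,n,f in ((ms[0],'t',ft),(ms[1],'s',fs)): pass
save(ft,"crop_top",(110,310,150,330),4); save(fs,"crop_side",(160,360,110,240),4)
E
```

```text
rack (array([ 5.84078128e+02, -1.31809063e+02, -8.46629187e-02]), np.float64(0.052460190735967416))
 single (array([ 5.84075001e+02, -1.33672056e+02, -8.20967628e-02]), np.float64(0.020578731205405987))
 single (array([ 5.84428774e+02, -1.31598576e+02, -8.55425165e-02]), np.float64(0.029338340431811383))
bar (array([ 412.16471848, -249.29187803,    1.71525662]), np.float64(0.2490983680073663))
green [ 67 165  88]
orange [ 13 202 149]
yel [ 24 203  88]
blue [109 204  70]
smallblue [109 192 110]
green [ 69 217  95]
orange [ 14 255 165]
yel [ 25 255 153]
blue [107 231 125]
orange 575.0 669.0 (array([4.82775489e+02, 3.62413549e+02, 2.37514174e-01]), np.float64(0.20194945476617954))
pile 914.0 1598.0 (array([6.03182618e+02, 2.06380900e+02, 4.55243295e-01]), np.float64(0.20149094374644883))[ WARN:0@19.632] global loadsave.cpp:1063 imwrite_ Unsupported depth image for selected encoder is fallbacked to CV_8U.
```

```bash
cat > kin.py <<'E'
import numpy as np, json
from scipy.spatial.transform import Rotation as Rn
H=314.5;LAT=43.5;L1=481.8;EO=36.6;L2=526.5;L3=292.3
LO=np.array([-3.06,-.79,.05,-1.19,.05,-2.94]);HI=np.array([3.06,1.96,2.63,4.34,2.64,2.94])
ry=lambda a:Rn.from_rotvec([0,a,0]);rz=lambda a:Rn.from_rotvec([0,0,a])
def fk(q):
    R1=rz(q[0]);R2=R1*ry(q[1]);sh=R1.apply([0,LAT,0])+[0,0,H]
    el=sh+R2.apply([0,0,L1]);R3=R2*ry(q[2]);wc=el+R3.apply([EO,0,L2])
    R5=R3*rz(q[3])*ry(q[4]);R=R5*rz(q[5])*rz(np.pi/2);tcp=wc+R5.apply([0,0,L3])
    return tcp,R,(sh,el,wc)
def ik(p,R,margin=0.03):
    """all solutions in limits; R Rotation"""
    wc=np.array(p,float)-R.apply([0,0,L3]);sols=[]
    r=np.hypot(wc[0],wc[1])
    if r<LAT: return sols
    rad=np.sqrt(r*r-LAT**2)
    for sg in(1,-1):
        q1=np.arctan2(wc[1],wc[0])-np.arctan2(LAT,sg*rad)
        X=sg*rad;Z=wc[2]-H;D=np.hypot(EO,L2);d=np.hypot(X,Z)
        c=(d*d-L1*L1-D*D)/(2*L1*D)
        if abs(c)>1: continue
        for e in(1,-1):
            g=e*np.arccos(c);dl=np.arctan2(EO,L2)
            q3=g-dl
            q2=np.arctan2(X,Z)-np.arctan2(D*np.sin(g),L1+D*np.cos(g))
            R3=rz(q1)*ry(q2+q3);W=(R3.inv()*R*rz(-np.pi/2)).as_matrix()
            q5=np.arccos(np.clip(W[2,2],-1,1))
            if q5<.05: continue
            q4=np.arctan2(W[1,2],W[0,2]);q6=np.arctan2(W[2,1],-W[2,0])
            for k4 in(-1,0,1):
                for k6 in(-1,0,1):
                    for k1 in (-1,0,1):
                        q=np.array([q1+2*np.pi*k1,(q2+np.pi)%(2*np.pi)-np.pi,q3,q4+2*np.pi*k4,q5,q6+2*np.pi*k6])
                        if np.all(q>LO+margin)&np.all(q<HI-margin): sols.append(q)
    return sols
def tool(az,tilt,roll=0):
    """tool z pointing horizontally along az, tilt = angle below horizontal (90=down). roll 0: tool x has +up component (n side), roll=180 flips. jaw horizontal"""
    h=np.array([np.cos(az),np.sin(az),0]);t=h*np.cos(tilt)-np.array([0,0,np.sin(tilt)])
    n=h*np.sin(tilt)+np.array([0,0,np.cos(tilt)])
    R=Rn.from_matrix(np.c_[n,np.cross(t,n),t]);return R*rz(roll)
E
python3 - <<'E'
from kin import *
rng=np.random.default_rng(1);ok=0
for _ in range(200):
    q=rng.uniform(LO+.1,HI-.1);p,R,_w=fk(q);s=ik(p,R); ok+=any(np.allclose(a,q,atol=1e-6) for a in s)
print(ok)
print(fk([1.056,.308,1.634,0,1.2,-.07])[0])
E
```

```text
200
[269.02677694 563.93775225 256.23891514]
```

View pics/crop_top.png

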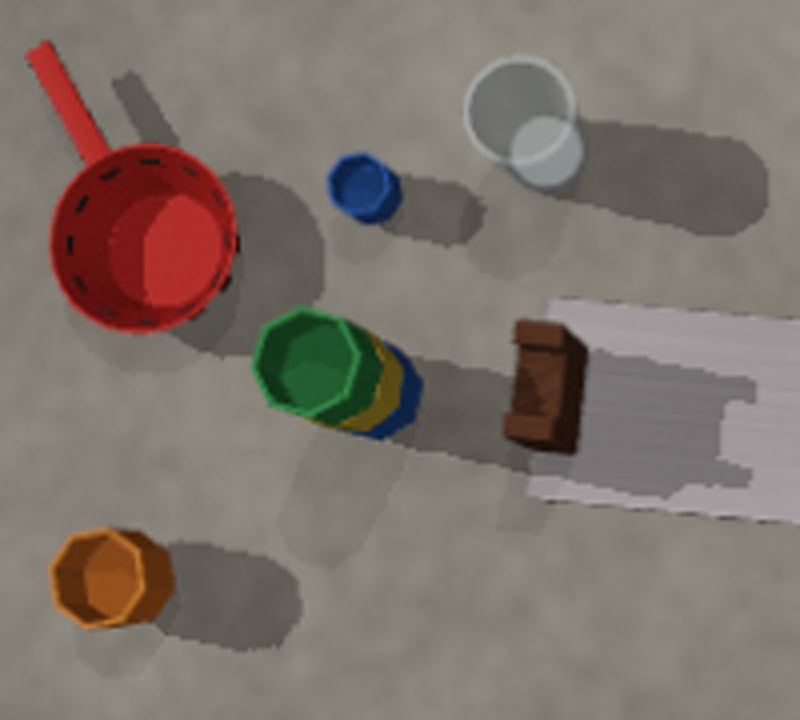

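View pics/crop_side.png

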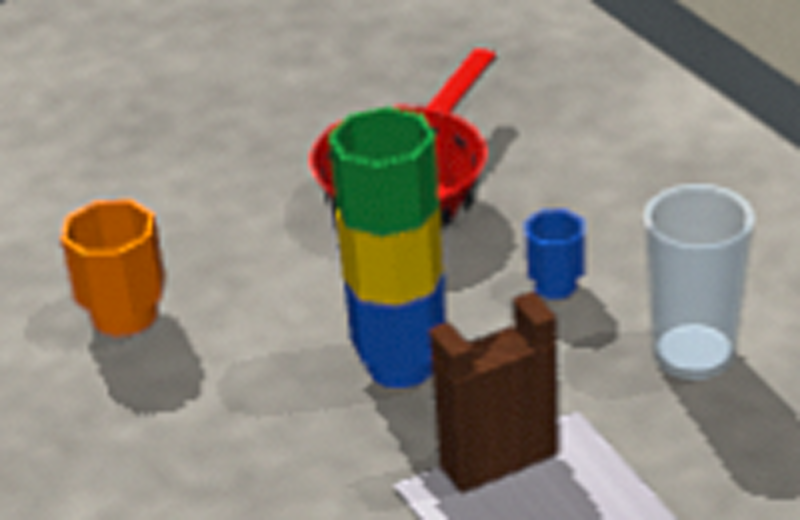

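Run:
```python
from loc import *
ft=env.grab_frame("top"); fs=env.grab_frame("side")
print("rim green",atz(ft,[187,240.5],178), "orange rim",atz(ft,[110+98/4,150+578/4],74),"side rim g",atz(fs,[160+382/4,110+136/4],178))
def sat(f,c,r,s=90):
    h=hsv(f); m=((h[...,1]>s)&(h[...,2]>25)).astype(np.uint8); k=np.zeros_like(m); cv2.circle(k,c,r,1,-1); return m*k
def show(f,pieces,v,z,name,crop):
    im=f["color"][:,:,::-1].copy(); im=cv2.resize(im,None,fx=4,fy=4,interpolation=cv2.INTER_CUBIC)
    for p in pieces:
        u=proj(f,xf(p,v[0],v[1],v[2],z)); h=cv2.convexHull((u*4+1.5).astype(np.float32)); cv2.polylines(im,[np.round(h).astype(np.int32)],True,(255,0,255),1)
    c0,c1,r0,r1=crop; return im[r0*4:r1*4,c0*4:c1*4]
# green only top cup
G=[octa(22,74)]
g=[cm(ft,45,85,90,20,(196,246),30),cm(fs,45,85,90,20,(257,172),38)]
vg=fitpose([(ft,g[0],None)],G,(613,225,0.2),z=104); print("green top",vg)
vs=fitpose([(fs,g[1],None)],G,(613,225,0.2),z=104); print("green side",vs)
vb=fitpose([(ft,g[0],None),(fs,g[1],None)],G,(613,225,0.2),z=104); print("green both",vb)
o=[cm(ft,3,22,90,25,(138,294),25),cm(fs,3,22,90,25,(188,177),30)]
for v in ([0],[1],[0,1]):
    vo=fitpose([((ft,fs)[k],o[k],None) for k in v],CUPM,(484,362,0.1)); print("orange",v,vo)
a=show(ft,G,vb[0],104,'',(160,240,210,280)); b=show(fs,G,vb[0],104,'',(220,300,130,210))
c=show(ft,CUPM,vo[0],0,'',(110,190,260,320)); d=show(fs,CUPM,vo[0],0,'',(150,230,150,210))
n=np.zeros((560,640,3),np.uint8); n[:280,:320]=a; n[:280,320:640]=b[:280]; n[280:520,:320]=c; n[280:520,320:]=d
cv2.imwrite("pics/ov1.png",n)
bar=[env.trace(f,"bar")[0]["pixels"].astype(float) for f in(ft,fs)]
mb=[cm(ft,10,30,60,60)*cv2.dilate(bar[0],np.ones((9,9))),cm(fs,10,30,60,60)*cv2.dilate(bar[1],np.ones((9,9)))]
for v in ([0],[1],[0,1]): print("bar",fitpose([((ft,fs)[k],mb[k],None) for k in v],BAR,(412,-249,1.68),z=8))
```

```text
rim green [[602.61882435 204.13358413 178.        ]] orange rim [[481.99940172 359.02215283  74.        ]] side rim g [[603.8037802  205.16419687 178.        ]]
green top (array([6.04126831e+02, 2.06569933e+02, 4.42060777e-01]), np.float64(0.04912331624041877))
green side (array([6.04092650e+02, 2.08573217e+02, 4.10117170e-01]), np.float64(0.05772560390504411))
green both (array([6.03948063e+02, 2.07446070e+02, 4.56811585e-01]), np.float64(0.11789174980793893))
orange [0] (array([4.82910073e+02, 3.61417222e+02, 1.68641978e-01]), np.float64(0.03625263925565636))
orange [1] (array([4.83190668e+02, 3.64205546e+02, 1.44491324e-01]), np.float64(0.0385376713247324))
orange [0, 1] (array([4.82655065e+02, 3.62115099e+02, 2.01276524e-01]), np.float64(0.0900877110456233))
bar (array([ 411.86271127, -247.59150164,    1.71059134]), np.float64(0.05472028104679294))
bar (array([ 412.16488947, -246.95819342,    1.70987523]), np.float64(0.05873296940634554))
bar (array([ 411.59080664, -246.30482364,    1.71132233]), np.float64(0.1209106480710388))
```

View pics/ov1.png

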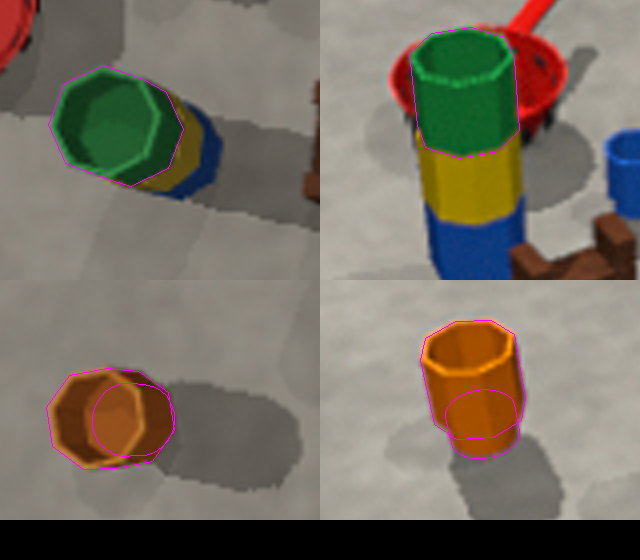

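```bash
cat > plan.py <<'E'
from kin import *
import itertools
T45=np.pi/4
RK=(584.1,-132.3,-0.0845)
def rackpt(x,y):
    c,s=np.cos(RK[2]),np.sin(RK[2]); return np.array([RK[0]+c*x-s*y,RK[1]+s*x+c*y])
def grasp(p,R): return np.array(p,float)-R.apply([0,0,6.])   # tcp for grasp point p
def pose(p,az,tilt,roll): R=tool(az,tilt,roll); return grasp(p,R),R
def ok(q): 
    _,_,(sh,el,wc)=fk(q); return wc[2]>120 and el[2]>250
def sols(p,az,tilt,roll,back=70,up=20):
    """solutions at pose with matching approach solution"""
    t,R=pose(p,az,tilt,roll); out=[]
    tb=t-R.apply([0,0,back])+[0,0,up]
    B=ik(tb,R)
    for q in ik(t,R):
        if not ok(q): continue
        for b in B:
            if np.abs(b-q).max()<.9: out.append((q,b)); break
    return out
E
python3 - <<'E'
from plan import *
G=46
def dist(a,b): return (np.abs(a-b)/np.array([2.79,2.79,3.14,3.14,3.14,3.14])).max()
def run(cup,yaw,zoff,slot,lay):
    P=rackpt(0,slot); best=[]
    pk=[(k,r,s) for k in range(8) for r in(0,np.pi) for s in sols([*cup,zoff+G],yaw+k*np.pi/4,T45,r)]
    pl=[(r,s) for r in(0,np.pi) for s in sols([*P,78-G],RK[2],T45,r)]
    print("picks",sorted({(round(np.degrees(yaw+k*np.pi/4)),round(r)) for k,r,_ in pk}),"places",len(pl))
    res=[]
    for bd in range(0,360,15):
        B=np.radians(bd)
        la={r:sols([*lay,29],B,T45,r) for r in(0,np.pi)}
        rg={r:sols([*lay,29],B+np.pi,T45,r) for r in(0,np.pi)}
        for r1 in(0,np.pi):
            for r2 in(0,np.pi):
                rl=np.pi-r1; rp=np.pi-r2; b=None
                for (k,r,s) in pk:
                    if r!=r1: continue
                    for l in la[rl]:
                        c1=dist(s[1],l[1])
                        for g in rg[r2]:
                            c2=dist(l[1],g[1])
                            for (rr,q) in pl:
                                if rr!=rp: continue
                                c=c1+c2+dist(g[1],q[1])
                                if b is None or c<b[0]: b=(c,c1,c2,bd,k,round(np.degrees(yaw+k*np.pi/4)),round(r1),round(r2))
                if b: res.append(b)
    res.sort(); 
    for r in res[:8]: print(np.round(r,2))
for lay in ((440,150),(480,100),(420,120)):
  print(lay); run((604,207),.44,104,-140,lay); run((483,362),.17,0,140,lay)
E
```

```text
(440, 150)
picks [(25, 0), (70, 0), (70, 3), (115, 0), (115, 3), (160, 0), (160, 3), (205, 0), (205, 3), (250, 0), (250, 3), (295, 0), (295, 3)] places 2
[ 1.81  0.63  0.47 75.    0.   25.    0.    3.  ]
[ 1.81  0.64  0.51 60.    0.   25.    0.    3.  ]
[ 1.82  0.62  0.46 90.    0.   25.    0.    3.  ]
[  1.84   0.6    0.45 105.     0.    25.     0.     3.  ]
[ 1.84  0.64  0.56 45.    0.   25.    0.    3.  ]
[  1.86   0.5    0.46 300.     2.   115.     0.     3.  ]
[  1.87   0.58   0.46 120.     0.    25.     0.     3.  ]
[  1.87   0.48   0.6  105.     6.   295.     3.     3.  ]
picks [(55, 0), (55, 3), (100, 0), (100, 3), (145, 0), (145, 3), (190, 0), (190, 3), (235, 0), (235, 3), (280, 0), (280, 3), (325, 0), (325, 3)] places 2
[  1.92   0.54   0.61 270.     2.   100.     0.     0.  ]
[  1.95   0.57   0.63 255.     2.   100.     0.     0.  ]
[  1.96   0.54   0.6  285.     2.   100.     0.     0.  ]
[  2.     0.6    0.65 240.     2.   100.     0.     0.  ]
[  2.03   0.57   0.61 300.     3.   145.     0.     0.  ]
[  2.08   0.64   0.69 225.     2.   100.     0.     0.  ]
[  2.09   0.
[... 1811 characters left out ...]
    25.     0.     3.  ]
[  1.86   0.47   0.46 255.     1.    70.     0.     3.  ]
picks [(55, 0), (55, 3), (100, 0), (100, 3), (145, 0), (145, 3), (190, 0), (190, 3), (235, 0), (235, 3), (280, 0), (280, 3), (325, 0), (325, 3)] places 2
[  1.95   0.54   0.63 270.     2.   100.     0.     0.  ]
[  1.98   0.57   0.64 255.     2.   100.     0.     0.  ]
[  1.99   0.54   0.62 285.     2.   100.     0.     0.  ]
[  2.02   0.6    0.66 240.     2.   100.     0.     0.  ]
[  2.07   0.58   0.63 300.     3.   145.     0.     0.  ]
[  2.08   0.63   0.69 225.     2.   100.     0.     0.  ]
[  2.08   0.84   0.49 240.     7.   325.     3.     0.  ]
[  2.09   0.8    0.53 225.     7.   325.     3.     0.  ]
```

```bash
cat > act.py <<'E'
from plan import *
from loc import *
LIM=np.array([2.79,2.79,3.14,3.14,3.14,3.14])
G=46
def st(msg=""):
    o=env.get_obs(); print(msg,"t=%.1f"%o["clock"],"tcp",np.round(o["position"],1),"w=%.3f"%o["gripper_width"],"F",np.round(o["wrist_force"],1)); return o
def E(R): return R.as_euler('xyz')
def best(p,R,q0):
    s=[q for q in ik(p,R) if ok(q)]
    if not s: raise Exception("no ik %s"%p)
    return min(s,key=lambda q:(np.abs(q-q0)/LIM).max())
def checkpath(q0,q1,objs,tip=25,rad=60):
    """min over path of clearance info: lowest tip z, and any object column (x,y,r,h) approached"""
    mz=1e9;hits=[]
    for s in np.linspace(0,1,25):
        t,R,(sh,el,wc)=fk(q0+(q1-q0)*s)
        for d in (-250,-150,-60,0,tip):
            p=t+R.apply([0,0,d]); r=45 if d<-20 else rad
            mz=min(mz,p[2]-(0 if d>=0 else 45))
            for (n,x,y,ro,h) in objs:
                if np.hypot(p[0]-x,p[1]-y)<ro+r and p[2]-r<h: hits.append((n,round(s,2),d,np.round(p)))
    return mz,hits
def objs(pile=178,orange=True,cups=()):
    a=rackpt(0,225);b=rackpt(0,-225)
    L=[("post+",*a,40,112),("post-",*b,40,112),("strainer",700,369,65,45),("tumbler",765,110,36,110),("cobek",550,-532,75,95),("small",725,215,25,60)]
    if pile: L.append(("pile",604,207,32,pile))
    if orange: L.append(("orange",483,362,32,74))
    L+=[("placed%d"%i,*rackpt(0,s),32,78) for i,s in enumerate(cups)]
    return L
def go(q,ob,label,force=False):
    q0=env.get_obs()["joints"]; mz,h=checkpath(q0,q,ob)
    print(label,"minz %.0f"%mz,"hits",h[:3] if h else None)
    if h and not force: raise Exception("path hit")
    env.movej(list(q))
E
python3 - <<'E'
from act import *
q0=env.get_obs()["joints"]
A=.44
t,R=pose([604,207,104+G],A,T45,0)
tb=t-R.apply([0,0,120])
q1=best(tb,R,q0); print(np.round(q1,2),checkpath(q0,q1,objs()))
lay=(440,120)
tl,Rl=pose([*lay,29],np.pi/2,T45,np.pi)
up=best(t+[0,0,110],R,q1); ql=best(tl+[0,0,130],Rl,up); print(np.round(up,2),np.round(ql,2),checkpath(up,ql,objs(126),tip=70))
lb=best(tl-Rl.apply([0,0,120]),Rl,ql)
tr,Rr=pose([*lay,29],-np.pi/2,T45,np.pi); rb=best(tr-Rr.apply([0,0,120]),Rr,lb); print(np.round(lb,2),np.round(rb,2),checkpath(lb,rb,objs(126)))
P=rackpt(0,-142.5)
tp,Rp=pose([*P,78-G],RK[2],T45,0); ru=best(tr+[0,0,170],Rr,rb); qp=best(tp+[0,0,130],Rp,ru); print(np.round(ru,2),np.round(qp,2),checkpath(ru,qp,objs(126),tip=70))
pb=best(tp-Rp.apply([0,0,120]),Rp,qp);print(np.round(pb,2))
E
```

```text
[ 0.11 -0.11  2.33  0.96  0.28  0.39] (np.float64(221.4177848998412), [('pile', np.float64(0.92), 25, array([533., 234., 225.])), ('pile', np.float64(0.96), 25, array([537., 206., 224.])), ('pile', np.float64(1.0), 25, array([539., 177., 221.]))])
[0.17 0.02 2.14 0.74 0.28 0.66] [-0.3   0.25  2.15  0.82  1.18  2.35] (np.float64(101.763878094695), [('pile', np.float64(0.12), 70, array([624., 211., 181.])), ('pile', np.float64(0.17), 70, array([616., 206., 171.])), ('pile', np.float64(0.21), 70, array([607., 202., 161.])), ('pile', np.float64(0.25), 70, array([599., 198., 152.])), ('pile', np.float64(0.29), 70, array([590., 194., 144.])), ('pile', np.float64(0.33), 70, array([581., 191., 137.])), ('pile', np.float64(0.38), 70, array([572., 187., 130.])), ('pile', np.float64(0.42), 0, array([539., 155., 183.])), ('pile', np.float64(0.42), 70, array([563., 184., 124.])), ('pile', np.float64(0.46), 0, array([532., 151., 178.])), ('pile', np.float64(0.46), 70, array([554., 182., 119.])), ('pile', np.float64(0.5), 70, array([545., 179., 114.])), ('pile', np.float64(0.54), 70, array([535., 1
[... 232 characters left out ...]
.23  2.16  1.42  0.44 -0.31] (np.float64(42.85159459052963), [('post+', np.float64(0.54), 70, array([505., 108.,  51.])), ('post+', np.float64(0.58), 0, array([520.,  67., 120.])), ('post+', np.float64(0.58), 70, array([528.,  94.,  56.])), ('post+', np.float64(0.62), 0, array([537.,  47., 125.])), ('post+', np.float64(0.62), 70, array([551.,  75.,  62.])), ('post+', np.float64(0.67), 0, array([553.,  22., 130.])), ('post+', np.float64(0.67), 70, array([573.,  50.,  69.])), ('post+', np.float64(0.71), 70, array([593.,  21.,  76.])), ('post-', np.float64(1.0), 0, array([ 568., -274.,  166.])), ('post-', np.float64(1.0), 70, array([ 617., -278.,  117.]))])
[-0.85  0.22  2.33  1.63  0.51 -0.66]
```

Run:
```python
from act import *
q0=env.get_obs()["joints"]
lay=(430,110)
for A in (.44,.44-np.pi/2):
  for r1 in (0,np.pi):
    try:
        t,R=pose([604,207,104+G],A,T45,r1)
        a=best(t-R.apply([0,0,120]),R,q0); b=best(t,R,a); u=best(t+[0,0,140],R,b)
        h=np.array([np.cos(A),np.sin(A),0])
        tl,Rl=pose([*lay,29],np.pi/2,T45,np.pi-r1); l=best(tl+[0,0,200],Rl,u)
        l2=best(tl,Rl,l); l3=best(tl-Rl.apply([0,0,100])+[0,0,60],Rl,l2)
        print(A,r1);
        for n,q in dict(a=a,b=b,u=u,l=l,l2=l2,l3=l3).items(): print(" ",n,np.round(q,2))
        print(checkpath(q0,a,objs())[0],checkpath(q0,a,objs())[1][:4],checkpath(u,l,objs(126),tip=70))
        for rr in (0,np.pi):
            tr,Rr=pose([*lay,29],-np.pi/2,T45,rr); r=best(tr-Rr.apply([0,0,100])+[0,0,60],Rr,l3); r2=best(tr,Rr,r);r3=best(tr+[0,0,230],Rr,r2)
            print("  rg",rr,np.round(r,2),checkpath(l3,r,objs(126)))
            for s in (-142.5,-47.5,47.5,142.5):
                tp,Rp=pose([*rackpt(0,s),78-G],RK[2],T45,np.pi-rr); p=best(tp+[0,0,200],Rp,r3); p2=best(tp,Rp,p);p3=best(tp-Rp.apply([0,0,100])+[0,0,60],Rp,p2)
                print("   ",s,np.round(p,2),np.round(p2,2),np.round(p3,2),checkpath(r3,p,objs(126),tip=70))
    except Exception as e: print(A,r1,e)
```

```text
0.44 0
  a [ 0.11 -0.11  2.33  0.96  0.28  0.39]
  b [ 0.17  0.23  2.2   1.86  0.19 -0.48]
  u [ 0.17 -0.02  2.12  0.6   0.33  0.81]
  l [-0.33  0.1   2.14  0.76  1.31  2.45]
  l2 [-0.33  0.53  2.16  0.92  1.    2.08]
  l3 [-0.47  0.27  2.12  0.72  1.27  2.26]
221.4177848998412 [('pile', np.float64(0.92), 25, array([533., 234., 225.])), ('pile', np.float64(0.96), 25, array([537., 206., 224.])), ('pile', np.float64(1.0), 25, array([539., 177., 221.]))] (np.float64(157.5734568615235), [('pile', np.float64(0.29), 70, array([586., 187., 184.])), ('pile', np.float64(0.33), 70, array([577., 183., 178.])), ('pile', np.float64(0.38), 70, array([567., 179., 173.])), ('post+', np.float64(0.42), 70, array([557., 176., 168.])), ('pile', np.float64(0.42), 70, array([557., 176., 168.])), ('post+', np.float64(0.46), 70, array([548., 173., 165.])), ('pile', np.float64(0.46), 70, array([548., 173., 165.])), ('pile', np.float64(0.5), 70, array([538., 170., 162.])), ('pile', np.float64(0.54), 70, array([528., 168., 160.]))])
  rg 0 [ 0.66  0.45  1.84 -0.6   1.43 -2.21] (np.float64(102.06747121954884), 
[... 1903 characters left out ...]
264069]
-1.1307963267948966 3.141592653589793
  a [ 0.72  0.5   1.58 -0.76  1.39  0.55]
  b [ 0.59  0.57  1.67 -0.85  1.2   0.6 ]
  u [ 0.59  0.4   1.61 -0.8   1.36  0.42]
  l [-0.33  0.1   2.14  0.76  1.31 -0.69]
  l2 [-0.33  0.53  2.16  0.92  1.   -1.06]
  l3 [-0.47  0.27  2.12  0.72  1.27 -0.88]
205.41266252473054 [('pile', np.float64(0.96), 25, array([564., 284., 219.])), ('pile', np.float64(1.0), 25, array([574., 272., 221.]))] (np.float64(128.2406079215953), [('post+', np.float64(0.25), 70, array([515.,  92., 165.]))])
  rg 0 [ 0.66  0.45  1.84 -0.6   1.43 -2.21] (np.float64(102.06747121954872), [])
-1.1307963267948966 3.141592653589793 no ik [ 567.84557153 -273.93348317  236.24264069]
```

```bash
cat >> act.py <<'E'
def wid(): return env.get_obs()["gripper_width"]
def pick_upright(xy,z0,A,r1,ob,lift=140,go_ob=None,g=G,back=110):
    t,R=pose([*xy,z0+g],A,T45,r1); q0=env.get_obs()["joints"]
    a=best(t-R.apply([0,0,back])+[0,0,30],R,q0); go(a,go_ob if go_ob is not None else ob,"to pick")
    env.grip(1.0,40)
    env.movel(list(t-R.apply([0,0,60])),E(R),v=200); env.movel(list(t),E(R),v=80); st("at pick")
    env.grip(0.0,40); st("gripped")
    env.movel(list(t+[0,0,lift]),E(R),v=150); return st("lifted")
def lay_down(lay,B,r,ob,h=150):
    tl,Rl=pose([*lay,29],B,T45,r); q0=env.get_obs()["joints"]
    go(best(tl+[0,0,h],Rl,q0),ob,"to lay"); 
    env.movel(list(tl+[0,0,12]),E(Rl),v=150); st("above lay")
    c=env.movel(list(tl+[0,0,-3]),E(Rl),v=25,contact_N=5); st("laid %s"%c)
    env.grip(0.9); env.movel(list(tl-Rl.apply([0,0,100])+[0,0,50]),E(Rl),v=250); return st("released")
def regrasp(lay,C,r,ob,lift=200,g2=0):
    # g2: shift toward mouth (+C direction) of grip point
    p=np.array([*lay,29.])+g2*np.array([np.cos(C),np.sin(C),0])
    t,R=pose(p,C,T45,r); q0=env.get_obs()["joints"]
    env.grip(1.0)
    go(best(t-R.apply([0,0,100])+[0,0,50],R,q0),ob,"to regrasp")
    env.movel(list(t-R.apply([0,0,50])),E(R),v=200); env.movel(list(t),E(R),v=80)
    env.grip(0.0,40); st("regripped"); env.movel(list(t+[0,0,lift]),E(R),v=200); return st("lifted")
def place(slot,P,r,ob,h=150,g=G,xo=0):
    tp,Rp=pose([*rackpt(xo,slot),78-g],P,T45,r); q0=env.get_obs()["joints"]
    go(best(tp+[0,0,h],Rp,q0),ob,"to place")
    env.movel(list(tp+[0,0,12]),E(Rp),v=120); st("above place")
    c=env.movel(list(tp+[0,0,-6]),E(Rp),v=25,contact_N=5); st("placed %s"%c)
    env.grip(0.85); env.movel(list(tp-Rp.apply([0,0,100])+[0,0,50]),E(Rp),v=200); return st("released")
E
python3 - <<'E'
from act import *
# feasibility of whole chain for slots, choose rolls
q0=env.get_obs()["joints"]; lay=(430,110); A=.44-np.pi/2
def dist(a,b): return (np.abs(a-b)/LIM).max()
for slot,offs in ((-150,-90),(150,90),(-60,-90),(45,40),(45,-40)):
  for B in (90,270):
    for r1 in(0,np.pi):
      for r2 in(0,np.pi):
        try:
            t,R=pose([604,207,52+G],A,T45,r1); u=best(t+[0,0,140],R,q0)
            tl,Rl=pose([*lay,29],np.radians(B),T45,np.pi-r1); l=best(tl+[0,0,150],Rl,u); l3=best(tl-Rl.apply([0,0,100])+[0,0,50],Rl,l)
            C=np.radians(B+180); tr,Rr=pose([*lay,29],C,T45,r2); r=best(tr-Rr.apply([0,0,100])+[0,0,50],Rr,l3); r3=best(tr+[0,0,200],Rr,r)
            tp,Rp=pose([*rackpt(0,slot),78-G],RK[2]+np.radians(offs),T45,np.pi-r2); p=best(tp+[0,0,150],Rp,r3); p2=best(tp,Rp,p)
            print(slot,offs,B,round(r1),round(r2),"cost",np.round([dist(u,l),dist(l3,r),dist(r3,p)],2),"q5",np.round([u[4],l[4],r[4],p[4],p2[4]],2), [len(checkpath(a,b,objs(126),tip=k)[1]) for a,b,k in((u,l,60),(l3,r,25),(r3,p,60))])
        except Exception as e: print(slot,B,round(r1),round(r2),e)
E
```

```text
-150 -90 90 0 0 cost [1.6  1.42 0.89] q5 [1.3  1.23 1.41 1.04 0.91] [7, 0, 4]
-150 -90 90 0 3 cost [1.6  0.42 1.11] q5 [1.3  1.23 1.41 1.04 0.91] [7, 0, 4]
-150 -90 90 3 0 cost [0.51 0.42 0.89] q5 [1.3  1.23 1.41 1.04 0.91] [7, 0, 4]
-150 -90 90 3 3 cost [0.51 0.59 1.11] q5 [1.3  1.23 1.41 1.04 0.91] [7, 0, 4]
-150 -90 270 0 0 cost [1.12 0.59 0.55] q5 [1.3  1.38 1.26 1.04 0.91] [10, 0, 4]
-150 -90 270 0 3 cost [1.12 0.42 1.63] q5 [1.3  1.38 1.26 1.04 0.91] [10, 0, 4]
-150 -90 270 3 0 cost [0.88 0.42 0.55] q5 [1.3  1.38 1.26 1.04 0.91] [10, 0, 4]
-150 -90 270 3 3 cost [0.88 1.42 1.63] q5 [1.3  1.38 1.26 1.04 0.91] [10, 0, 4]
150 90 90 0 0 cost [1.6  1.42 1.53] q5 [1.3  1.23 1.41 1.3  1.13] [7, 0, 9]
150 90 90 0 3 cost [1.6  0.42 0.47] q5 [1.3  1.23 1.41 1.3  1.13] [7, 0, 9]
150 90 90 3 0 cost [0.51 0.42 1.53] q5 [1.3  1.23 1.41 1.3  1.13] [7, 0, 9]
150 90 90 3 3 cost [0.51 0.59 0.47] q5 [1.3  1.23 1.41 1.3  1.13] [7, 0, 9]
150 90 270 0 0 cost [1.12 0.59 1.01] q5 [1.3  1.38 1.26 1.3  1.13] [10, 0, 11]
150 90 270 0 3 cost [1.12 0.42 1.  ] q5 [1.3  1.38 1.26 1.3  1.13] [10, 0, 11]
150 90
[... 1147 characters left out ...]
0, 10]
45 40 270 0 3 cost [1.12 0.42 0.91] q5 [1.3  1.38 1.26 0.81 0.72] [10, 0, 10]
45 40 270 3 0 cost [0.88 0.42 1.09] q5 [1.3  1.38 1.26 0.81 0.72] [10, 0, 10]
45 40 270 3 3 cost [0.88 1.42 0.91] q5 [1.3  1.38 1.26 0.81 0.72] [10, 0, 10]
45 90 0 0 no ik [584.88968858 -84.46887091 186.24264069]
45 90 0 3 no ik [584.88968858 -84.46887091 186.24264069]
45 90 3 0 no ik [584.88968858 -84.46887091 186.24264069]
45 90 3 3 no ik [584.88968858 -84.46887091 186.24264069]
45 270 0 0 no ik [584.88968858 -84.46887091 186.24264069]
45 270 0 3 no ik [584.88968858 -84.46887091 186.24264069]
45 270 3 0 no ik [584.88968858 -84.46887091 186.24264069]
45 270 3 3 no ik [584.88968858 -84.46887091 186.24264069]
```

```bash
cat >> act.py <<'E'
def place(slot,P,r,ob,h=150,g=G,xo=0,off=-140):
    tp,Rp=pose([*rackpt(xo,slot),78-g],P,T45,r); q0=env.get_obs()["joints"]
    d=np.array([*(rackpt(off,slot)-rackpt(0,slot)),0])
    go(best(tp+d+[0,0,h],Rp,q0),ob,"to place")
    env.movel(list(tp+[0,0,110]),E(Rp),v=250)
    env.movel(list(tp+[0,0,12]),E(Rp),v=120); st("above place")
    c=env.movel(list(tp+[0,0,-6]),E(Rp),v=25,contact_N=5); st("placed %s"%c)
    env.grip(0.85); env.movel(list(tp-Rp.apply([0,0,60])),E(Rp),v=150);env.movel(list(tp-Rp.apply([0,0,100])+[0,0,60]),E(Rp),v=250); return st("released")
E
python3 - <<'E'
from act import *
A=.44-np.pi/2
pick_upright((604,207),104,A,np.pi,objs(178),lift=75,go_ob=[o for o in objs(178) if o[0]!="pile"])
f=env.grab_frame("side"); save(f,"pick1",(130,450,50,290),2.5)
E
```

```text
to pick minz 216 hits None
at pick t=5.7 tcp [602.4 211.  154.4] w=1.000 F [0.7 0.1 0.3]
gripped t=6.1 tcp [602.6 211.4 155.1] w=0.686 F [0.7 0.6 1.3]
lifted t=6.8 tcp [601.7 210.7 228.7] w=0.685 F [ 0.1  0.3 -1.1]
```

View pics/pick1.png

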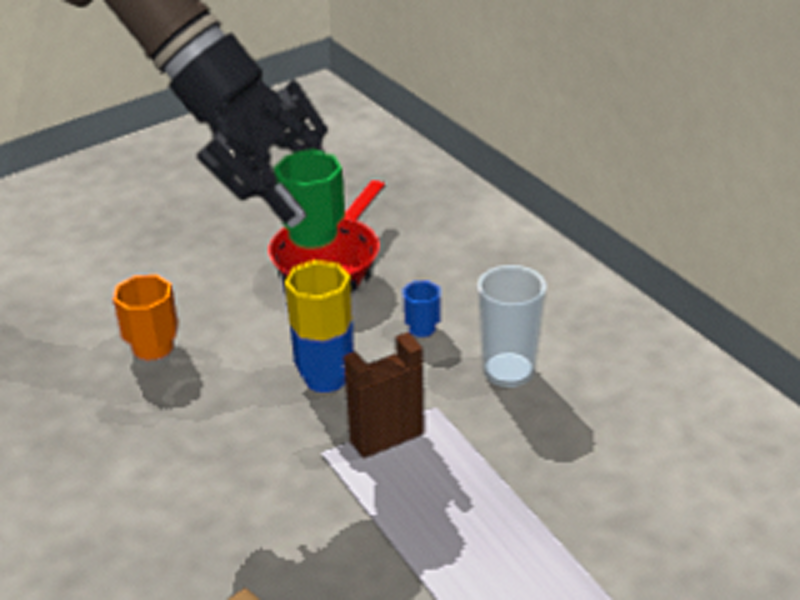

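Run:
```python
from act import *
lay=(430,110)
p=env.get_obs()["position"]; env.movel(list(p+[-130,0,40]),v=250); st("back")
lay_down(lay,np.pi/2,0,objs(126))
f=env.grab_frame("side"); save(f,"lay1",(130,450,130,370),2.5)
```

```text
back t=7.5 tcp [472.  210.7 267.6] w=0.685 F [ 0.2  0.2 -0.8]
to lay minz 133 hits None
above lay t=9.9 tcp [430.4 105.9  45.7] w=0.688 F [ 0.3 -0.4  0.3]
laid True t=10.4 tcp [430.5 105.8  34.9] w=0.683 F [ 0.3 -1.6  2.8]
released t=11.5 tcp [429.3  35.4 153.4] w=0.899 F [-0.1  0.8 -0.3]
```

View pics/lay1.png

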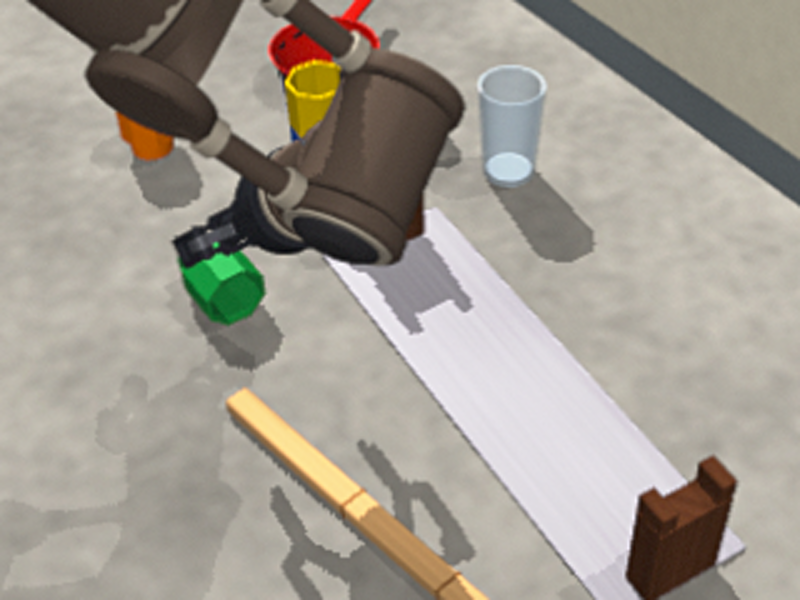

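Run:
```python
from act import *
lay=(430,110)
regrasp(lay,-np.pi/2,0,objs(126))
place(-150,RK[2]-np.pi/2,np.pi,objs(126))
f=env.grab_frame("side"); save(f,"pl1",(250,490,200,400),3)
f=env.grab_frame("top"); save(f,"pl1t",(230,470,200,330),3)
```

```text
to regrasp minz 92 hits None
regripped t=14.7 tcp [430.7 114.9  33.7] w=0.674 F [0.3 1.7 1.6]
lifted t=15.9 tcp [429.1 113.8 231.9] w=0.670 F [-0.2 -0.6 -1.1]
to place minz 169 hits None
above place t=20.0 tcp [ 572.4 -277.7   49.1] w=0.674 F [ 0.6  0.5 -0.1]
placed True t=20.5 tcp [ 572.1 -277.6   37.3] w=0.672 F [-0.4  0.9  3.1]
released t=21.9 tcp [ 577.5 -207.3  166.8] w=0.851 F [-0.2  0.  -0.6]
```

View pics/pl1.png

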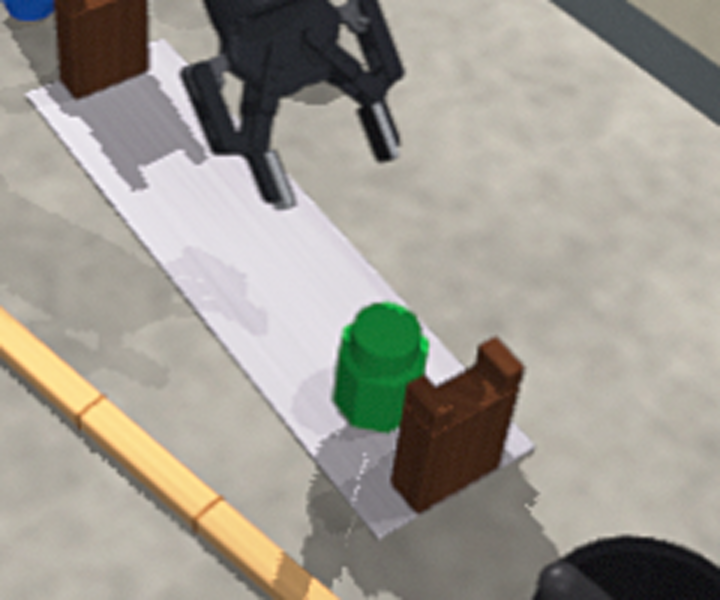

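View pics/pl1t.png

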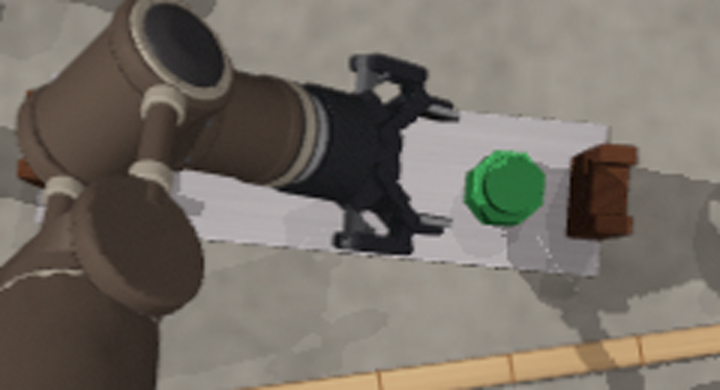

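```bash
cat >> act.py <<'E'
def neutral(ob):
    R=tool(-np.pi/2,np.radians(60),np.pi); q=best(np.array([380,150,330.]),R,env.get_obs()["joints"]); go(q,ob,"neutral")
def fitcol(lo,hi,ct,cs,x0,z,pieces=None,rt=30,rs=38):
    ft=env.grab_frame("top"); fs=env.grab_frame("side"); g=[cm(ft,lo,hi,90,20,ct,rt),cm(fs,lo,hi,90,20,cs,rs)]
    pieces=pieces or [octa(22,74)]
    for k in([0],[1],[0,1]):
        try: r=fitpose([((ft,fs)[i],g[i],None) for i in k],pieces,x0,z=z); print(k,np.round(r[0],2),round(r[1],3),[g[i].sum() for i in k])
        except Exception as e: print(e)
    return ft,fs,r[0]
E
python3 - <<'E'
from act import *
neutral(objs(126,cups=[-150])); st()
ft,fs,v=fitcol(20,34,(203,244),(258,178),(604,207,.44),52)
save(ft,"n1t",(110,310,150,330),4); save(fs,"n1s",(160,360,110,240),4)
E
```

```text
neutral minz 147 hits None
 t=23.6 tcp [380.3 149.4 329.4] w=0.848 F [-0.5  0.9 -0.2]
[0] [604.3  207.23   0.7 ] 0.036 [np.float64(656.0)]
[1] [604.67 209.36   0.69] 0.035 [np.float64(725.0)]
[0, 1] [604.39 207.89   0.68] 0.086 [np.float64(656.0), np.float64(725.0)]
```

View pics/n1t.png

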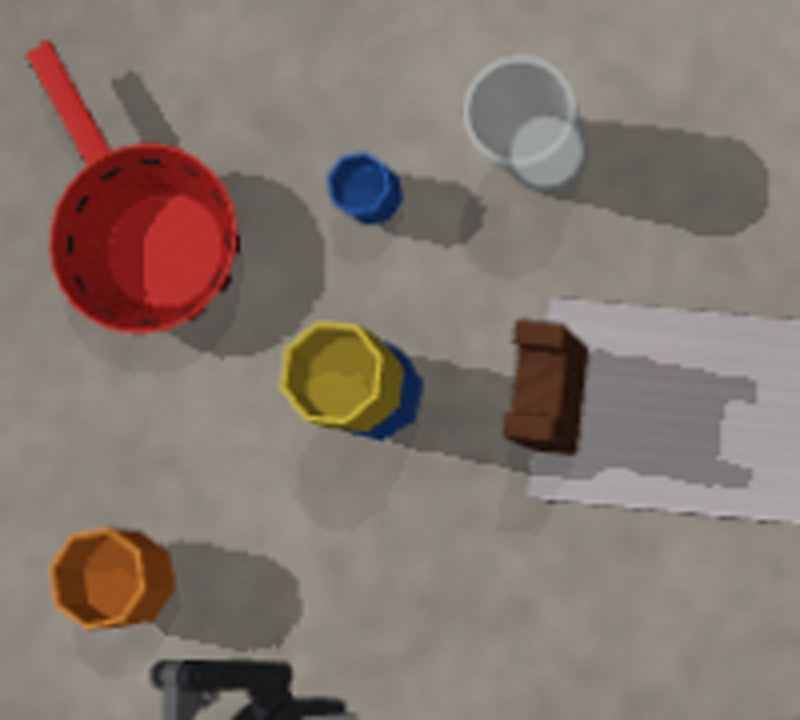

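View pics/n1s.png

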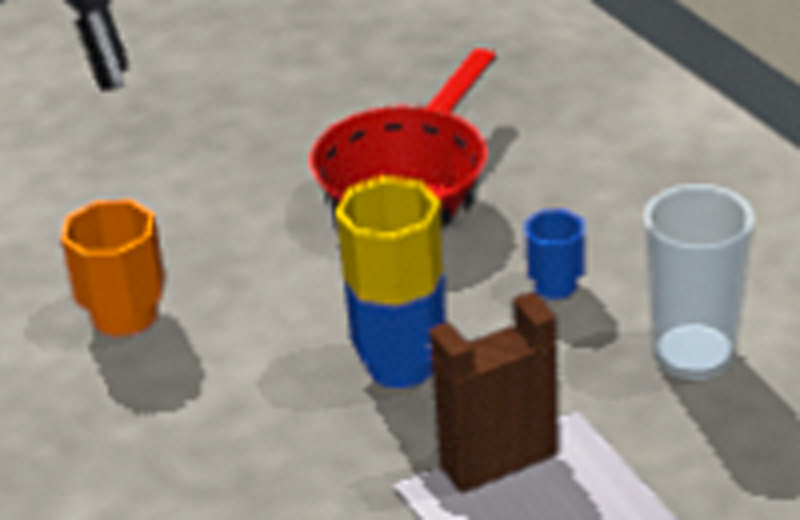

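```bash
cat > cyc.py <<'E'
from act import *
def cycle(xy,z0,A,slot,offdeg,r2,ob_pick,ob,lay=(430,110),name="x"):
    o=pick_upright(xy,z0,A,np.pi,ob_pick,lift=75,go_ob=ob_pick)
    if not .6<o["gripper_width"]<.76: raise Exception("no grip")
    p=env.get_obs()["position"]; d=-p[:2]/np.hypot(*p[:2])*130; env.movel(list(p+[d[0],d[1],40]),v=250)
    if not .6<wid()<.76: raise Exception("lost")
    lay_down(lay,np.pi/2,0,ob)
    o=regrasp(lay,-np.pi/2,r2,ob)
    if not .5<o["gripper_width"]<.76: raise Exception("no regrip")
    place(slot,RK[2]+np.radians(offdeg),np.pi-r2,ob)
    f=env.grab_frame("side"); save(f,name+"s",(190,450,120,400),2.1); f=env.grab_frame("top"); save(f,name+"t",(110,470,150,350),2)
E
python3 - <<'E'
from cyc import *
nop=[o for o in objs(126,cups=[-150]) if o[0]!="pile"]
cycle((604.4,207.6),52,.69-np.pi/2,150,90,np.pi,nop,objs(74,cups=[-150]),name="y")
E
```

```text
to pick minz 192 hits None
at pick t=26.4 tcp [601.9 211.  102.3] w=0.999 F [ 0.1 -0.  -0. ]
gripped t=26.7 tcp [602.  211.4 102.9] w=0.676 F [0.2 0.6 1.2]
lifted t=27.4 tcp [601.1 210.6 176.5] w=0.676 F [-0.7  0.6 -1.8]
to lay minz 105 hits None
above lay t=30.7 tcp [430.4 105.8  45.7] w=0.673 F [ 0.2  0.5 -0.2]
laid True t=31.1 tcp [430.4 105.7  34.4] w=0.670 F [-0.7 -0.7  4.8]
released t=32.2 tcp [429.2  35.4 153.3] w=0.900 F [-0.7  0.3 -0.3]
to regrasp minz 92 hits None
regripped t=35.8 tcp [430.6 114.8  33.7] w=0.674 F [0.5 1.3 2.4]
lifted t=37.0 tcp [429.1 113.8 231.9] w=0.672 F [-0.9 -0.4 -0.3]
to place minz 134 hits None
above place t=40.1 tcp [597.   12.8  48.9] w=0.669 F [ 0.1 -0.2 -0.8]
placed True t=40.6 tcp [596.6  12.9  36.8] w=0.675 F [-0.4 -0.8  4.2]
released t=42.0 tcp [590.1 -57.1 166.7] w=0.848 F [ 0.   0.  -0.7]
```

```bash
ls pics
```

```text
a_side.png
a_top.png
a_wrist.png
crop_side.png
crop_top.png
lay1.png
mask.png
n1s.png
n1t.png
ov1.png
pick1.png
pl1.png
pl1t.png
ys.png
yt.png
```

Run:
```python
from act import *
neutral(objs(74,cups=[-150,150])); st()
ft,fs,v=fitcol(100,125,(210,248),(259,192),(604,207,.44),0,CUPM,rt=22,rs=24)
print("orange"); ft,fs,v=fitcol(3,22,(138,294),(188,177),(483,362,.17),0,CUPM,rt=25,rs=30)
save(ft,"n2t",(110,470,150,350),2.2); save(fs,"n2s",(160,440,110,390),2.1)
```

```text
neutral minz 147 hits [('post+', np.float64(0.08), 25, array([566.,   1., 154.])), ('post+', np.float64(0.12), 25, array([553.,  18., 157.])), ('post+', np.float64(0.17), 25, array([540.,  33., 160.]))]Traceback (most recent call last):
  File "<stdin>", line 2, in <module>
  File "act.py", line 72, in neutral
    R=tool(-np.pi/2,np.radians(60),np.pi); q=best(np.array([380,150,330.]),R,env.get_obs()["joints"]); go(q,ob,"neutral")
                                                                                                       ~~^^^^^^^^^^^^^^^^
  File "act.py", line 33, in go
    if h and not force: raise Exception("path hit")
                        ^^^^^^^^^^^^^^^^^^^^^^^^^^^
Exception: path hit
```

Conservative check; back off from the stand first.

Run:
```python
from act import *
p=env.get_obs()["position"]; env.movel(list(p+[-130,0,60]),v=250)
neutral(objs(74,cups=[-150,150])); st()
ft,fs,v=fitcol(100,125,(210,248),(259,192),(604,207,.44),0,CUPM,rt=22,rs=24)
print("orange"); ft,fs,v=fitcol(3,22,(138,294),(188,177),(483,362,.17),0,CUPM,rt=25,rs=30)
save(ft,"n2t",(110,470,150,350),2.2); save(fs,"n2s",(160,440,110,390),2.1)
```

```text
neutral minz 204 hits None
 t=44.1 tcp [380.  149.9 329.2] w=0.854 F [ 0.2  0.9 -0. ]
[0] [6.0373e+02 2.0609e+02 5.2000e-01] 0.088 [np.float64(549.0)]
[1] [6.0483e+02 2.1051e+02 4.3000e-01] 0.073 [np.float64(713.0)]
[0, 1] [6.0439e+02 2.0715e+02 5.3000e-01] 0.202 [np.float64(549.0), np.float64(713.0)]
orange
[0] [4.8278e+02 3.6141e+02 2.0000e-01] 0.036 [np.float64(653.0)]
[1] [4.8347e+02 3.6434e+02 2.4000e-01] 0.037 [np.float64(711.0)]
[0, 1] [4.8296e+02 3.6247e+02 2.2000e-01] 0.088 [np.float64(653.0), np.float64(711.0)]
```

View pics/n2s.png

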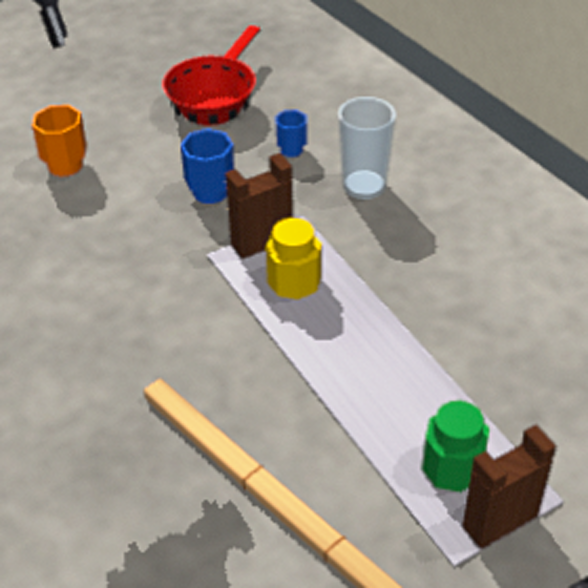

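View pics/n2t.png

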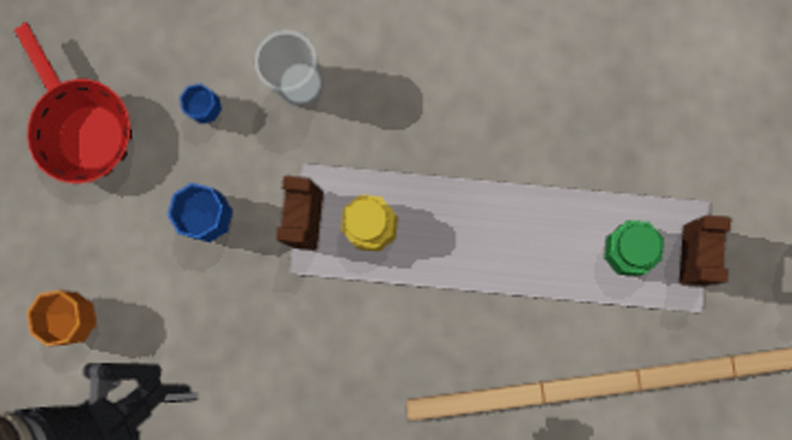

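Run:
```python
from cyc import *
ob=objs(0,cups=[-150,150])
cycle((604.3,207.5),0,.49-np.pi/2,-60,-90,0,ob,ob,name="b")
p=env.get_obs()["position"]; env.movel(list(p+[-130,0,60]),v=250)
neutral(ob); st()
ft,fs,v=fitcol(3,22,(138,294),(188,177),(483,362,.2),0,CUPM,rt=25,rs=30)
save(ft,"n3t",(110,470,150,350),2.2); save(fs,"n3s",(160,440,110,390),2.1)
```

```text
to pick minz 140 hits None
at pick t=47.1 tcp [602.5 211.4  50.4] w=0.997 F [-0.3  1.6  0.2]
gripped t=47.5 tcp [602.7 211.9  51.1] w=0.683 F [-0.4  0.7  3.3]
lifted t=48.1 tcp [601.7 211.  124.6] w=0.680 F [ 0.2 -0.5 -1.5]
to lay minz 89 hits None
above lay t=51.4 tcp [430.4 105.9  45.7] w=0.681 F [ 0.4 -0.3  0.2]
laid True t=51.8 tcp [430.5 105.7  35.1] w=0.677 F [-0.4 -0.7  2.7]
released t=52.9 tcp [429.2  35.4 153.3] w=0.897 F [-0.3 -0.2 -0.8]
to regrasp minz 92 hits None
regripped t=56.1 tcp [430.7 114.8  33.7] w=0.677 F [0.7 1.5 2.4]
lifted t=57.2 tcp [429.1 113.8 231.9] w=0.678 F [ 0.3 -0.3 -0.9]
to place minz 169 hits None
above place t=61.4 tcp [ 580.  -187.9   49. ] w=0.675 F [-1.  -0.3 -0.6]
placed True t=62.0 tcp [ 579.6 -187.9   37.2] w=0.674 F [0.6 0.9 3.9]
released t=63.3 tcp [ 585.1 -117.6  166.8] w=0.852 F [-0.3  0.2 -0.5]
neutral minz 207 hits None
 t=65.3 tcp [380.1 149.3 329.2] w=0.848 F [-0.8  0.2  0.1]
[0] [4.8268e+02 3.6148e+02 2.2000e-01] 0.037 [np.float64(654.0)]
[1] [4.8322e+02 3.6428e+02 2.1000e-01] 0.037 [np.float64(710.0)]
[0, 1] [4.8289e+02 3.6236e+02 2.4000e-01] 0.089 [np.float64(654.0), np.float64(710.0)]
```

View pics/n3s.png

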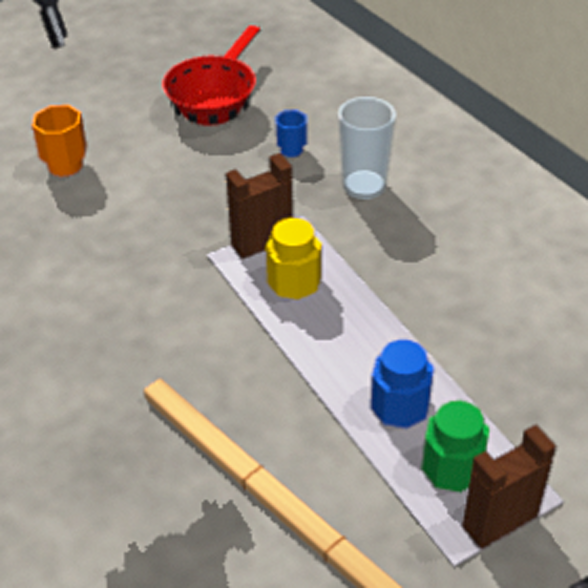

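View pics/n3t.png

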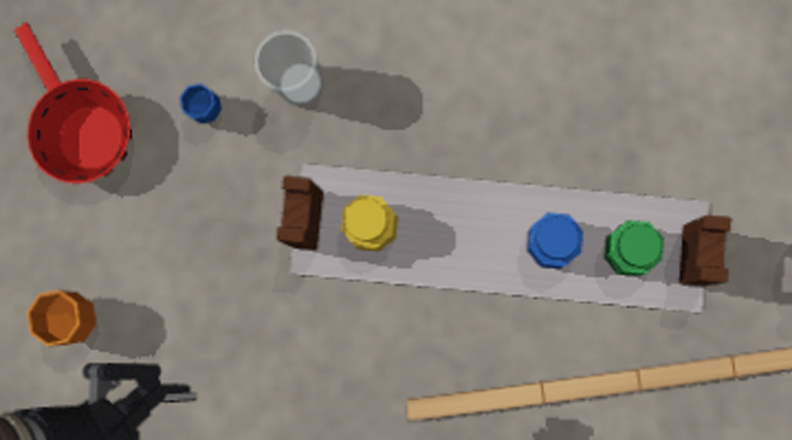

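Run:
```python
from cyc import *
q0=env.get_obs()["joints"]
for k in range(8):
    A=.22+k*np.pi/4
    for r1 in (np.pi,):
        try:
            t,R=pose([482.9,362.6,G],A,T45,r1); a=best(t-R.apply([0,0,110])+[0,0,30],R,q0); b=best(t,R,a); u=best(t+[0,0,75],R,b)
            tl,Rl=pose([430,110,29],np.pi/2,T45,0); l=best(tl+[0,0,150],Rl,u)
            print(round(np.degrees(A)),np.round(a,2),np.round(b,2),np.round(l,2),checkpath(q0,a,objs(0,False))[0])
        except Exception as e: print(A,e)
ob=objs(0,False,[-150,-60,150])
tp,Rp=pose([*rackpt(0,45),78-G],RK[2]+np.radians(40),T45,0)
tr,Rr=pose([430,110,229],-np.pi/2,T45,np.pi); r=best(tr,Rr,q0)
for d in ([-140,0,150],[0,0,110],[0,0,0]): r=best(tp+d,Rp,r); print(np.round(r,2))
r=best(tp-Rp.apply([0,0,60]),Rp,r); print(np.round(r,2));r=best(tp-Rp.apply([0,0,100])+[0,0,60],Rp,r); print(np.round(r,2))
```

```text
0.22 no ik [402.85261032 344.69984902 158.02438662]
58 [0.22 0.08 2.37 1.45 0.53 2.67] [0.36 0.46 2.23 2.   0.49 2.17] [-0.33  0.19  2.16  0.79  1.23 -0.78] 140.34671708797603
103 [0.07 0.42 1.92 0.87 1.15 2.47] [0.21 0.61 1.92 1.04 0.96 2.35] [-0.33  0.19  2.16  0.79  1.23 -0.78] 140.3467170879758
148 [0.22 0.74 1.38 0.53 1.63 2.22] [0.3  0.81 1.52 0.58 1.41 2.16] [-0.33  0.19  2.16  0.79  1.23 -0.78] 140.34671708797572
193 [0.46 0.97 0.97 0.18 1.97 1.81] [0.48 0.95 1.24 0.19 1.71 1.78] [-0.33  0.19  2.16  0.79  1.23 -0.78] 140.34671708797606
238 [ 0.71  0.98  0.96 -0.22  1.96  1.27] [ 0.68  0.96  1.23 -0.23  1.71  1.31] [-0.33  0.19  2.16  0.79  1.23 -0.78] 140.34671708797575
283 [ 0.94  0.76  1.34 -0.56  1.61  0.86] [ 0.85  0.83  1.49 -0.62  1.4   0.93] [-0.33  0.19  2.16  0.79  1.23 -0.78] 140.34671708797586
328 [ 1.06  0.44  1.87 -0.91  1.1   0.61] [ 0.92  0.63  1.88 -1.09  0.92  0.74] [-0.33  0.19  2.16  0.79  1.23 -0.78] 140.34671708797572
[-0.78  0.01  2.37  1.05  0.93 -0.55]
[-0.56  0.31  2.12  1.19  0.78 -0.53]
[-0.56  0.55  2.11  1.44  0.72 -0.86]
[-0.65  0.43  2.16  1.3   0.77 -0.78]
[-0.71  0.22  2.18  1.1   0.88 -0.55]
```

Run:
```python
from cyc import *
ob=objs(0,False,[-150,150])
cycle((482.9,362.6),0,.22+6*np.pi/4,45,40,np.pi,ob,ob,name="o")
p=env.get_obs()["position"]; env.movel(list(p+[-130,0,60]),v=250)
neutral(ob); st()
ft=env.grab_frame("top");fs=env.grab_frame("side")
save(ft,"n4t",(110,510,150,370),2); save(fs,"n4s",(160,450,110,460),1.7)
bar=[env.trace(f,"bar")[0]["pixels"].astype(float) for f in(ft,fs)]
mb=[cm(ft,10,30,60,60)*cv2.dilate(bar[0],np.ones((9,9))),cm(fs,10,30,60,60)*cv2.dilate(bar[1],np.ones((9,9)))]
for v in ([0],[1],[0,1]): print("bar",fitpose([((ft,fs)[k],mb[k],None) for k in v],BAR,(412,-247,1.71),z=8))
```

```text
to pick minz 140 hits None
at pick t=68.4 tcp [482.2 367.1  50.5] w=0.994 F [ 0.2 -0.7 -0.4]
gripped t=68.8 tcp [482.4 367.5  50.9] w=0.672 F [-0.2  1.3  1. ]
lifted t=69.4 tcp [481.6 366.5 124.7] w=0.673 F [-0.5 -0.1 -1.7]
to lay minz 108 hits None
above lay t=72.7 tcp [430.4 105.9  45.6] w=0.676 F [-0.4 -0.1 -0.8]
laid True t=73.2 tcp [430.4 105.7  34.8] w=0.674 F [-0.6 -0.6  4.2]
released t=74.2 tcp [429.3  35.4 153.4] w=0.902 F [-0.1  0.8  0.2]
to regrasp minz 92 hits None
regripped t=77.8 tcp [430.5 114.8  33.7] w=0.673 F [0.5 1.9 2. ]
lifted t=79.0 tcp [429.1 113.8 231.9] w=0.674 F [-0.6 -1.1 -0.5]
to place minz 124 hits None
above place t=82.2 tcp [584.7 -90.3  49. ] w=0.673 F [ 0.8 -0.2 -0.6]
placed True t=82.5 tcp [584.9 -89.4  45.4] w=0.672 F [0.5 1.1 1.3]
released t=83.9 tcp [ 526.8 -130.4  166.9] w=0.850 F [-0.3 -0.3 -0.5]
neutral minz 198 hits None
 t=86.2 tcp [379.7 149.7 329.1] w=0.855 F [-0.3 -0.6 -0.5]
bar (array([ 418.94450081, -271.42591251,    1.71071626]), np.float64(0.054310946963535556))
bar (array([ 418.66097203, -269.30088936,    1.70976399]), np.float64(0.06108151428827224))
bar (array([ 418.73290707, -270.67285282,    1.71023279]), np.float64(0.12153207242661979))
```

View pics/n4s.png

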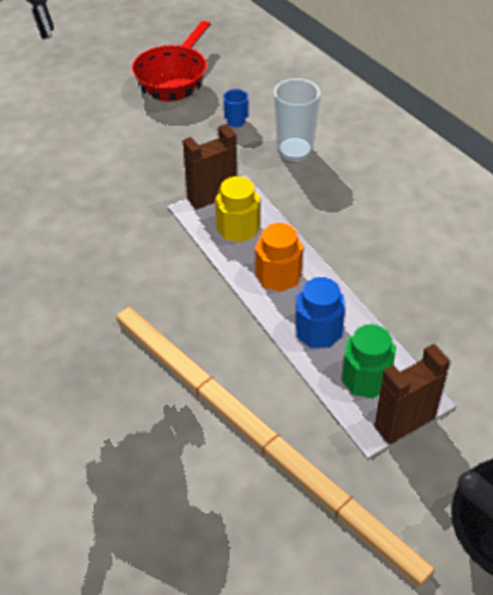

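View pics/n4t.png

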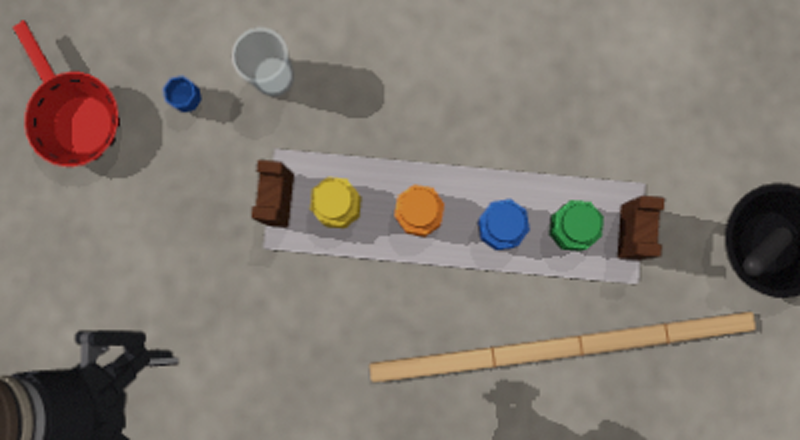

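Run:
```python
from act import *
ft=env.grab_frame("top");fs=env.grab_frame("side")
INV=[octa(0,52),disc(52,74,46)]
for n,lo,hi,s in(("green",45,85,-150),("blue",100,125,-60),("orange",3,18,45),("yellow",20,34,150)):
    x=rackpt(0,s); c=proj(ft,[*x,40])[0]; d=proj(fs,[*x,40])[0]
    m=[cm(ft,lo,hi,90,20,c,24),cm(fs,lo,hi,90,20,d,32)]
    r=fitpose([(ft,m[0],None),(fs,m[1],None)],INV,(*x,.1),z=4); 
    w=r[0][:2]-np.array(RK[:2]); c_,s_=np.cos(RK[2]),np.sin(RK[2]); print(n,np.round(r[0],2),round(r[1],3),"rack xy",np.round([c_*w[0]+s_*w[1],-s_*w[0]+c_*w[1]],1))
q0=env.get_obs()["joints"]
b=(418.8,-270.4,1.710); P=rackpt(0,0)
for sg in(0,np.pi):
    def Rd(yaw): 
        x=np.array([np.cos(yaw+sg),np.sin(yaw+sg),0]);z=np.array([0,0,-1.]);return Rn.from_matrix(np.c_[x,np.cross(z,x),z])
    try:
        q=q0; L=[]
        for p,y in(((b[0],b[1],150),b[2]),((b[0],b[1],27),b[2]),((b[0],b[1],200),b[2]),((*P,240),RK[2]+np.pi/2),((*P,119),RK[2]+np.pi/2)):
            q=best(np.array(p,float),Rd(y),q); L.append(np.round(q,2))
        print(sg,*L)
    except Exception as e: print(sg,e)
```

```text
green [ 5.7075e+02 -2.8214e+02 -6.0000e-02] 0.196 rack xy [  -0.7 -150.4]
blue [ 5.7085e+02 -1.9152e+02  2.1000e-01] 0.109 rack xy [ -8.2 -60.1]
orange [ 5.8713e+02 -8.7000e+01 -2.0000e-01] 0.1 rack xy [-0.8 45.4]
yellow [5.9605e+02 1.7580e+01 5.0000e-02] 0.105 rack xy [ -0.7 150.4]
0 [-0.66  0.2   2.01  0.    0.93 -0.8 ] [-0.66  0.42  2.05  0.    0.67 -0.8 ] [-0.66  0.13  1.98  0.    1.04 -0.8 ] [-0.3   0.27  1.71 -0.    1.16 -0.21] [-0.3   0.42  1.79  0.    0.93 -0.21]
3.141592653589793 no ik [ 584.1 -132.3  240. ]
```

```bash
cat >> act.py <<'E'
def Rd(yaw):
    x=np.array([np.cos(yaw),np.sin(yaw),0]);z=np.array([0,0,-1.]);return Rn.from_matrix(np.c_[x,np.cross(z,x),z])
E
python3 - <<'E'
from act import *
b=np.array([570.9,-191.5]); R=Rd(.21+np.pi/2); T=np.array(rackpt(0,-60)); R2=Rd(RK[2]+np.pi/2)
ob=objs(0,False)
env.grip(1.0,30)
go(best(np.array([*b,200.]),R,env.get_obs()["joints"]),ob,"above blue")
env.movel([*b,120],E(R),v=150); env.movel([*b,52],E(R),v=60); st("down")
env.grip(0.0,30); st("grip")
env.movel([*b,56],E(R),v=40); env.movel([*T,56],E(R2),v=40); c=env.movel([*T,47],E(R2),v=15,contact_N=6); st("down %s"%c)
env.grip(1.0); st(); env.movel([*T,200],E(R2),v=150)
env.movel([420,-100,260],v=250); st()
ft=env.grab_frame("top");fs=env.grab_frame("side")
save(ft,"n5t",(110,510,150,370),2); save(fs,"n5s",(160,450,110,460),1.7)
E
```

```text
above blue minz 175 hits None
down t=90.3 tcp [ 571.4 -191.7   52.5] w=0.997 F [-0.4  0.3  0.4]
grip t=90.7 tcp [ 571.5 -191.8   52.8] w=0.677 F [0.2 0.  3.3]
down True t=91.7 tcp [ 579.  -192.1   52.8] w=0.678 F [-0.6  0.4  4.3]
 t=92.1 tcp [ 577.8 -191.6   51.3] w=1.002 F [-1.2 -0.2 -0.3]
 t=94.2 tcp [ 420.5 -100.3  259.8] w=1.000 F [-0.4 -0.5 -0.4]
```

View pics/n5t.png

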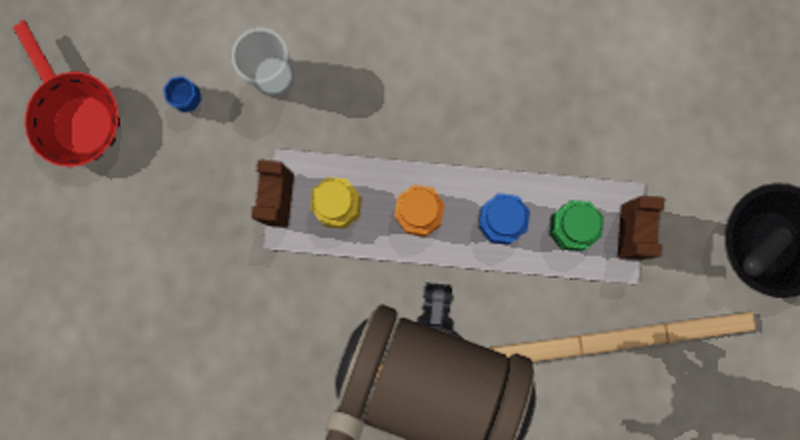

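View pics/n5s.png

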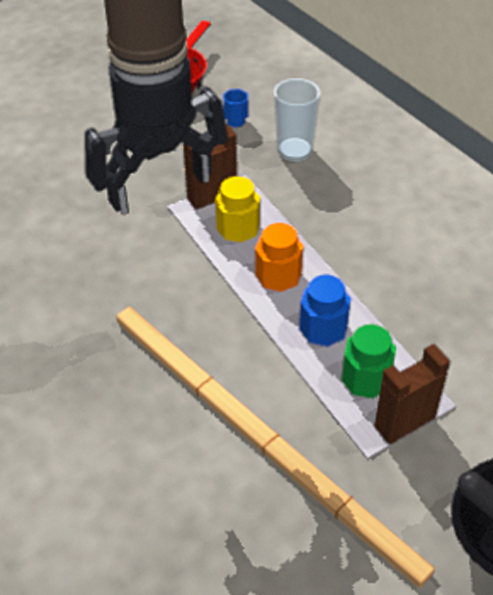

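Row is straight and all mouth-down. Now the bar (its left end in the side view still at (125,315) of the crop, unmoved since the last fit).

Run:
```python
from act import *
b=np.array([418.8,-270.4]); R=Rd(1.710); T=np.array(rackpt(0,0)); R2=Rd(RK[2]+np.pi/2)
env.grip(0.6,80)
go(best(np.array([*b,160.]),R,env.get_obs()["joints"]),objs(0,False),"above bar")
env.movel([*b,60],E(R),v=150); c=env.movel([*b,27],E(R),v=40,contact_N=8); st("down %s"%c)
env.grip(0.0,80); st("grip")
env.movel([*b,230],E(R),v=120); st("lift")
fs=env.grab_frame("side"); save(fs,"bar1",(160,520,110,470),1.6)
```

```text
above bar minz 135 hits None
down False t=97.3 tcp [ 419.  -270.5   27.1] w=0.598 F [ 0.1  0.8 -0.9]
grip t=97.7 tcp [ 419.4 -270.7   27.8] w=0.257 F [-0.4  0.5  5.5]
lift t=99.5 tcp [ 418.4 -270.1  229.1] w=0.258 F [-0.8  0.1 -2.1]
```

View pics/bar1.png

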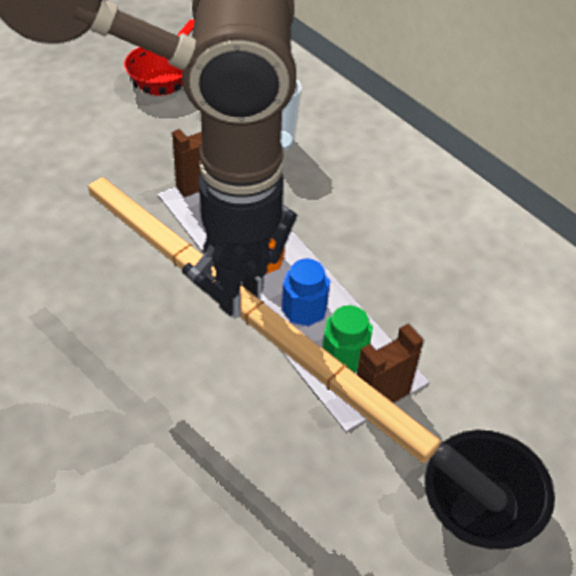

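Run:
```python
from act import *
T=np.array(rackpt(0,0)); R2=Rd(RK[2]+np.pi/2)
env.movel([*T,235],E(R2),v=100); env.movel([*T,145],E(R2),v=80); st("above")
ft=env.grab_frame("top");fs=env.grab_frame("side")
save(ft,"bar2t",(220,470,190,320),3); save(fs,"bar2s",(240,470,150,400),2.4)
```

```text
above t=103.2 tcp [ 584.7 -132.5  145.8] w=0.257 F [-0.2  0.7 -1.5]
```

View pics/bar2t.png

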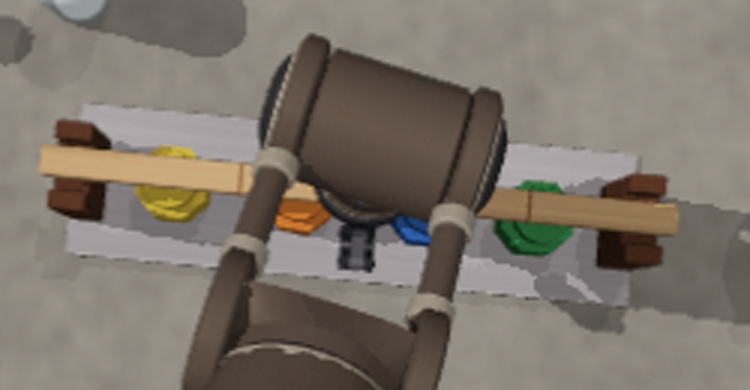

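View pics/bar2s.png

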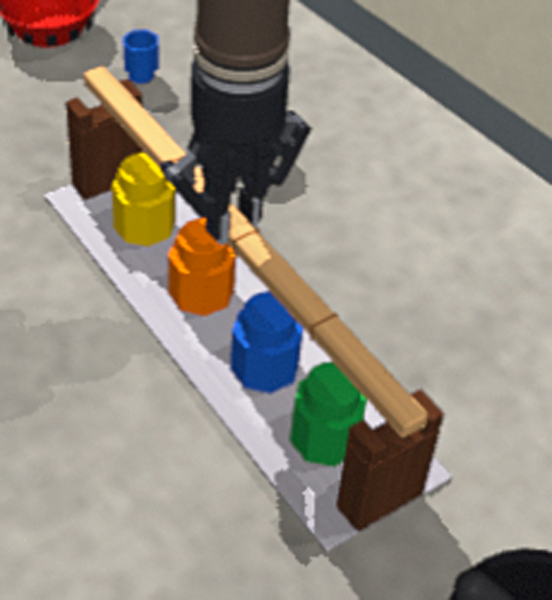

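Run:
```python
from act import *
ft=env.grab_frame("top");fs=env.grab_frame("side")
z=145.8-27.5+8; x=rackpt(0,0)
for f,n,cr in((ft,"t",(220,470,190,320)),(fs,"s",(240,470,150,400))):
    im=cv2.resize(f["color"][:,:,::-1],None,fx=3,fy=3,interpolation=cv2.INTER_CUBIC)
    for pcs,v,zz,col in((BAR,(*x,RK[2]+np.pi/2),z,(255,0,255)),(RACK,RK,0,(255,255,0))):
        for p in pcs:
            u=proj(f,xf(p,*v,zz)); h=cv2.convexHull((u*3+1).astype(np.float32)); cv2.polylines(im,[np.round(h).astype(np.int32)],True,col,1)
    c0,c1,r0,r1=[3*a for a in cr]; cv2.imwrite("pics/ob%s.png"%n,im[r0:r1,c0:c1])
```

```text
(no output)
```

View pics/obt.png

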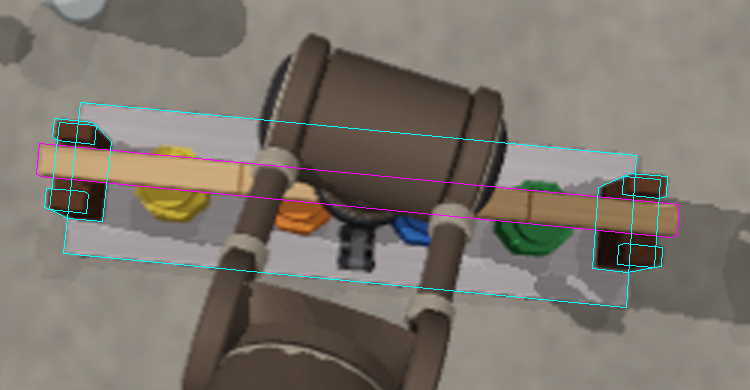

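View pics/obs.png

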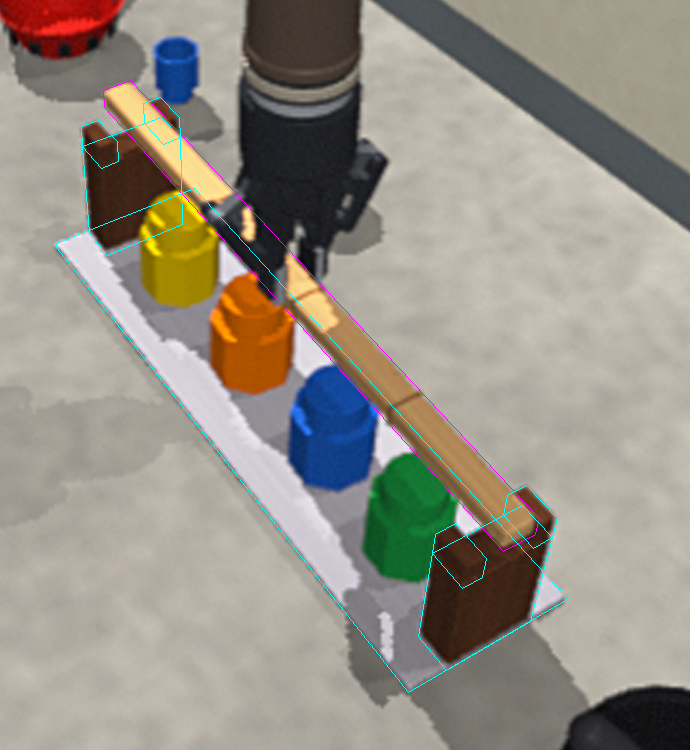

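Run:
```python
from act import *
T=np.array(rackpt(0,0)); R2=Rd(RK[2]+np.pi/2)
env.movel([*T,126],E(R2),v=60); c=env.movel([*T,115],E(R2),v=15,contact_N=8); st("down %s"%c)
f=env.grab_frame("side"); save(f,"bar3s",(240,470,150,400),2.4)
env.grip(0.6); st("open"); p=env.get_obs()["position"]; env.movel([*T,220],E(R2),v=100)
env.movel([400,0,300],v=200); neutral(objs(0,False)); st()
ft=env.grab_frame("top");fs=env.grab_frame("side")
save(ft,"fint",(110,510,150,370),2); save(fs,"fins",(160,490,100,440),1.7)
save(fs,"finz",(240,450,160,390),2.6)
bar=[env.trace(g,"bar")[0]["pixels"].astype(float) for g in(ft,fs)]
for v in ([0],[1],[0,1]): 
    r=fitpose([((ft,fs)[k],cm((ft,fs)[k],10,30,50,50)*cv2.dilate(bar[k],np.ones((5,5))),None) for k in v],BAR,(584,-132,1.486),z=100); w=r[0][:2]-np.array(RK[:2]); c_,s_=np.cos(RK[2]),np.sin(RK[2]); print(np.round(r[0],3),round(r[1],3),"rack",np.round([c_*w[0]+s_*w[1],-s_*w[0]+c_*w[1]],1),"dyaw deg",np.degrees(r[0][2]-RK[2]-np.pi/2))
```

```text
down True t=104.3 tcp [ 584.4 -132.4  119.8] w=0.257 F [0.1 0.5 3.5]
open t=104.8 tcp [ 582.8 -131.9  118. ] w=0.602 F [-0.9  0.8 -0.2]
neutral minz 275 hits None
 t=108.1 tcp [380.1 150.  329.3] w=0.604 F [ 0.5 -0.2 -0.1]
[ 583.542 -133.103    1.487] 0.13 rack [-0.5 -0.8] dyaw deg 0.02637206200630391
[ 583.433 -132.718    1.492] 0.114 rack [-0.6 -0.5] dyaw deg 0.29857106326076704
[ 583.5   -132.611    1.489] 0.244 rack [-0.6 -0.4] dyaw deg 0.1466400603387099
```

View pics/finz.png

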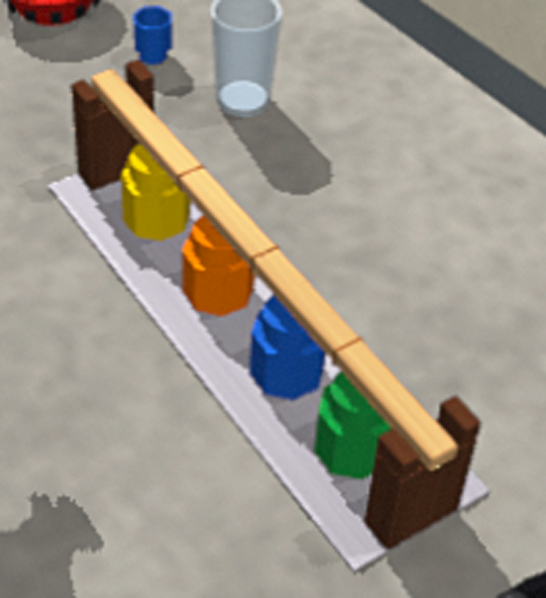

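View pics/fint.png

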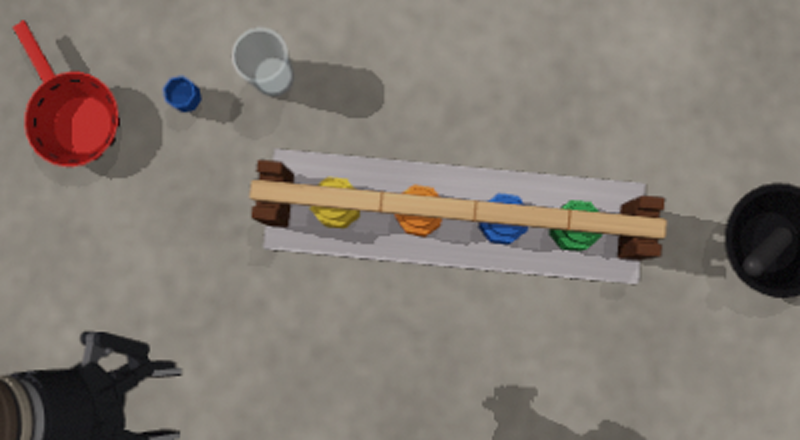

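The bar lies in both notches. The fit puts its centre within 1 mm of the stand's centre and its yaw within 0.3°. All four beakers stand mouth down beneath it, and the bystanders have not moved. Handing in.

Run:
```python
from cell import env
env.hold(0.3); print(env.close_job(), env.get_obs()["clock"])
```

```text
the job is handed in; nothing more can be done
the job is handed in; nothing more can be done
```

The job is done and handed in at about 108 s of robot time. All four beakers stand mouth down in a row along the middle of the plate, and the bamboo bar lies in both notches over them.

- **Beakers:** I took green, yellow and blue off the pile from the top, then the orange one. Each was laid on its side, regripped from the other side and set mouth down. Along the plate from its centre, green is at about −150 mm, blue −60, orange +45 and yellow +150. The last fits put green, orange and yellow within 1 mm of the plate's middle line.
- **Mishap, mended:** While I was placing orange, the gripper stopped early on contact, about 8 mm above the normal height. Afterwards orange stood squarely on the plate, but blue had been pushed about 8 mm off the middle. I regripped blue and moved it back. I only checked its final place in the pictures, where it stands upright in line.
- **Bar:** Partway through, the bar was knocked about 2 cm, so I located it again before picking it up. Fitted after release, it is within 1 mm of centred over both posts and turned no more than 0.3° from the stand. These fits were looser than the earlier ones.
- **Bystanders:** The small blue look-alike cup was left alone. The cobek, strainer and tumbler look unmoved in the last top view, and the arm had withdrawn from everything before hand-in.

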